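# Set the stop of a specimen press, load it and pin its tray

### The job

Get the blue specimen press ready. First set its brass stop screw: with the steel setting block lying on the press's steel stop pad under the screw, turn the screw down with the orange driver (never with the fingers) until the block just drags under the tip when you move it to and fro, then lay the block back on its green mat and stand the driver back in its hole in the tool stand. Then lay every wooden specimen cassette that is on the bench flat in the press tray, side by side, push the tray fully home and lock it with the red-handled pin, fully down through the tray tongue and the bed; leave the glassware and the other things on the bench where they are.

Things in the scene. Friction and masses are not known exactly. Their poses are not given: they have to be found in the camera images.
- stop_pad (a point): point on the press's steel stop pad (10 mm high) right below the stop screw's axis; axes as the press's. The pad's top reaches 135 mm to -x (robot side), 45 mm to +x, 65 mm to -y and 55 mm to +y of this point; the block is slid in along x from the robot's side
- stop_turn (a joint): angle of the stop screw (rad), growing as it is turned clockwise seen from above, which lowers it, 6 mm a full turn. The gap between its tip and the stop pad is 35 mm minus 0.955 mm per rad. Turns stiffly (0.06 N m) and stays where it is left; the range is 0 to 9.5 rad
- stop_tip (a point): centre of the underside of the stop screw's white nylon foot (15 mm across); goes down as the screw is turned clockwise. The foot gives a little: from first touch on the block it presses about 1.7 N harder for each 0.1 rad turned on
- stop_slot (a point): centre of the top of the brass screw head (34 mm across), 72 mm above its tip. A slot 6 mm wide and 7 mm deep runs right across the head along this point's x axis
- stop_screw: the stop screw as a whole, its origin at the tip; not to be touched with the fingers
- block_mid (a point): centre of the loose setting block, a plain steel-coloured bar 140 mm long (its x), 34 mm wide (y) and 30 mm high (z), 0.4 kg, with black bands 45 mm either side of the middle; either end may go under the screw
- setting_block: the same setting block, its origin at the centre of its underside
- mat_mid (a point): centre of the top of the fixed green mat (180 x 75 mm, 4 mm thick, long side along its x), where the setting block lies at the start and must lie at the end
- driver_grip (a point): grasp point of the loose driver on its square orange handle (24 x 24 mm, from 43.5 mm below to 31.5 mm above this point). z points up the shaft when it stands blade down; x is along the blade's width. Blade 18 mm wide, 3.5 mm thick, 14 mm long, its end 105.5 mm below this point; collar 41 mm across at 43.5 to 49.5 mm below
- driver_tip (a point): middle of the end of the driver's blade
- driver_hole (a point): centre of the top of the 28 mm square driver hole in the fixed wooden tool stand (160 mm along x, 70 mm in y, 62 mm high). The driver hangs here upright on its collar, blade end 56 mm below this point. The stand's 14 mm pin hole, where the pin hangs on its flange at the start, is 90 mm to -x of it
- pin_grip (a point): centre of the red grip of the loose retaining pin: 30 mm along its x, 12 mm thick along y, 42 mm high; z up along the pin. The flange (30 mm across) has its underside 28 mm below this point; below it a 10 mm round shank with a tapered end, 28 mm long
- pin_tip (a point): lower end of the pin, 56 mm below the grip's centre
- bed_hole (a point): centre of the top of the 14 mm square hole in the press bed, 22 mm above the bench. When the tray is home the like hole of the tray tongue (6 mm thick, its top 8 mm above this point) stands right over it. The pin is fully in when its flange lies on the tongue, its tip then 20 mm below this point
- press_tray (a joint): how far the tray is drawn out towards the robot (m): 0 fully home under the platen (end stop), up to 0.145. It slides with about 2 N
- tray_mid (a point): centre of the tray's floor, 30 mm above the bench, axes as the press's, moving with the tray. Inside 100 mm in x, 252 mm in y; side and rear walls 10 mm high. Front plate (push it) 54 mm to -x, 26 mm high above the floor. A 50 mm wide tongue level with the floor sticks out 62 mm in front of it, its hole at x=-85 mm. Grey outlines for cassettes at y=-83, 0, +83 mm, long side along x
- cassette1_mid (a point): centre of a loose wooden specimen cassette, 80 mm long (x), 52 mm wide (y), 15 mm high; one to three of them are present
- cassette2_mid (a point): centre of the second cassette, alike
- cassette3_mid (a point): centre of the third cassette, alike
- beaker: glass beaker, 66 mm across, 85 mm high, a bystander, origin under its base
- petri: closed petri dish, 90 mm across, 16 mm high, a bystander, origin under its base
- jar: amber jar, 64 mm across, 100 mm high, a bystander, origin under its base
- press: fixed blue C-frame press, 245 mm high; origin on the bench under the middle of its raised platen; x points away from the robot, z up. Aluminium platen 90 mm in x, 250 mm in y, 72 to 92 mm above the bench (fixed), with a 48 mm wide ear to y=+244 mm that holds the stop screw at y=+220 mm. Head at x>0, within 34 mm of the y=0 plane, up to 245 mm high; lever ball at x 100, y -55, z 300 mm
Mind the look-alikes: they are no part of the job. What is shaped like the part that bears cassette3_mid but pink is not meant. What is shaped like the part that bears driver_grip but turquoise is not meant.

How it is judged (in metres and radians):
On the way, in this order (a step that is already met when the one before it is completed fails the run):
1. the setting block is moved under the stop screw with the tip rubbing lightly on its top face (contact force between stop_screw and setting_block between 0.1 and 20 N and linear speed of setting_block above 0.003 m/s and z of stop_tip in the frame of setting_block between 0.0285 and 0.031 m and x of stop_tip in the frame of setting_block between -0.062 and 0.062 m and y of stop_tip in the frame of setting_block between -0.012 and 0.012 m), for 0.1 s.
2. the tray is fully home with every cassette flat in it (value of joint press_tray below 0.004 m and x of cassette1_mid in the frame of tray_mid between -0.03 and 0.03 m and y of cassette1_mid in the frame of tray_mid between -0.105 and 0.105 m and z of cassette1_mid in the frame of tray_mid between 0.004 and 0.011 m and angle between each of cassette1_mid, cassette2_mid, cassette3_mid's own z axis and vertical below 0.08 rad and x of cassette2_mid in the frame of tray_mid between -0.03 and 0.03 m and y of cassette2_mid in the frame of tray_mid between -0.105 and 0.105 m and z of cassette2_mid in the frame of tray_mid between 0.004 and 0.011 m and x of cassette3_mid in the frame of tray_mid between -0.03 and 0.03 m and y of cassette3_mid in the frame of tray_mid between -0.105 and 0.105 m and z of cassette3_mid in the frame of tray_mid between 0.004 and 0.011 m), for 0.2 s.
3. the pin is down through tray tongue and bed (horizontal distance between pin_tip and bed_hole below 0.006 m and z of pin_tip in the frame of bed_hole below -0.014 m and angle between pin_grip's own z axis and vertical below 0.2 rad), for 0.2 s.
At the end, for the whole second after the job is handed in: screw gap 29.4 to 30.4 mm (block 30); block flat on its mat, within 40 mm of its middle; driver upright in its stand hole; every cassette flat on the tray floor; tray within 4 mm of home; pin upright through tongue and bed, tip 14 mm or more below the bed's face (all of step 2 and all of step 3 and z of stop_tip in the frame of stop_pad between 0.0294 and 0.0304 m and horizontal distance between block_mid and mat_mid below 0.04 m and z of block_mid in the frame of mat_mid between 0.012 and 0.019 m and angle between block_mid's own z axis and vertical below 0.06 rad and linear speed of setting_block below 0.01 m/s and horizontal distance between driver_tip and driver_hole below 0.01 m and z of driver_tip in the frame of driver_hole between -0.06 and -0.05 m and angle between driver_grip's own z axis and vertical below 0.1 rad); the robot touches nothing.
It fails at once if the stop screw is turned or touched with the fingers (contact force between the fingers and stop_screw above 1 N).
It fails at once if a bystander is knocked away (distance of any of beaker, petri, jar from where it was at the start of the episode above 0.03 m).
Of cassette1, cassette2, cassette3 only 1 to 3 are there at a start; the rules pass over those that are not, and their reading is None.
At some moment in a run one of setting_block, cassette1, cassette2, cassette3 may be knocked a few centimetres aside while the robot is not near it.
It also fails if it takes over 210 s, if anything falls off the work surface, if the arm or the gripper's body presses on something with over 40 N, if the wrist force passes 120 N, or if a joint passes its speed limit or range.

### The arm

A 7-joint arm with a two-finger parallel gripper is mounted at the origin on the work surface. World frame = base frame: x ahead of the robot, y to its left, z up, the work surface at z = 0. Lengths are in m, angles in degrees, forces in N, time in s.
With the tool pointing down it reaches from about 0.35 to 0.9 m from the base axis. Payload 19.9 kg.
Tool frame: the origin (TCP) lies where the fingers leave the gripper's body, on its centre line; the fingertips stand 97 mm ahead of it and the grasp point (between the pads) lies 78 mm ahead of it; z points along the fingers, y is the line along which they close (so a half turn about z gives the same grasp; the last joint's range is limited). The gripper opens to 94 mm and grips with 3 to 60 N. Pads are 16 mm wide; open, the fingers measure 119 mm over their backs; the gripper's body (75 mm by 177 mm) begins 78 mm behind the grasp point.
Start: joints at [-77.664, 23.915, -0.59, 92.452, 0.269, 63.638, -3.037], TCP at [0.159, 0.604, 0.303] pointing down, gripper open.
Joint ranges: [-161.28, 161.28], [-22.2, 115.67], [-73.04, 71.86], [3.21, 147.25], [-68.34, 248.33], [10.77, 114.83], [-161.83, 161.83]. Speed limits (degrees/s): [108.29, 108.29, 136.94, 136.94, 172.46, 172.46, 172.46].

### API

Orientations are given as [roll, pitch, yaw] about the fixed x, y, z axes, in that order (R = Rz(yaw) Ry(pitch) Rx(roll)).
In Python, from cell import manip gives the robot as it stands.
- The arm moves only by the shell command python3 -m pendant 'ROWS'. ROWS is a JSON object of lists of equal length, an entry for each row: "delta_pos": the shift along the tool's x, y, z in cm, a list of three; "twist": the turn, a rotation vector about the tool's x, y, z in rad, a list of three; "jaw": the closure, from 0 (fully open) to 1 (shut). A call has exactly 10 rows; each row is the pose to reach, as a shift and turn from the pose commanded when the call began, along the tool's axes at that moment; what a row does not reach only later rows make up. A row lasts 1/10 s, in which the tool goes at most 50 mm and 8.59 degrees, less where a joint would pass 70% of its speed; a pose out of reach is approached as far as the arm can. A call with a gripper value outside its range is refused whole. The fingers move at their own pace and stop on an object; the grip force is fixed at half the most. Time passes only in rows, so rows that repeat a pose let the fingers close, or fill a call up. It gives the time, the measured TCP pose, the force, the opening and the grip force at its end, in the units of the state.
- manip.sense(): the state, without advancing time (a new reading comes with each control period).
- manip.capture(name): name is "scene" or "side" or "wrist"; returns (picture, depth): 420x560x3 uint8, red, green, blue; 420x560 float32, m along the optical axis (not along the pixel's ray), 0 where there is no reading.
- manip.camera_model(name): a dict with "fx", "fy", "cx", "cy" (pixels), "R" (3x3) and "t" (3): a world point X has camera coordinates R X + t. Camera axes: x right, y down, z forward; pixel columns grow to the right and rows downward; lengths in m; the calibration is good to about 2 mm. A picture is of the moment at which its call begins: read the wrist's pose just before it. camera_model takes no time and is no camera call; for the wrist camera it gives the pose at the moment of the call.
- manip.hand_in(): hands the job in; it is judged then, once.
The state is a dict: "time_s": time; "q": joint angles; "joint_vel": joint speeds; "effort": joint torques, N m; "position": TCP position; "tool_rot": TCP orientation; "ft_force": force on the tool from outside, world axes, zero at the start; "wrist_torque": the same for the moment, N m; "opening": finger opening in m; "finger_force": force on a finger pad.
Only numpy, scipy, OpenCV 4.12 (cv2) and the standard library are available. Lean on these libraries where they do the work, as an engineer would, in place of code of your own. Each camera call takes 0.05 s, during which the arm holds its last target. There are 200 camera calls.

## Working session

There is one attempt and no reset: what is moved stays moved. The work goes in short steps, Python scripts to look and compute and a shell command to move; the robot and the scene stay as the last step left them, time stands still between calls to the robot, and variables do not carry over. Pictures are saved under pics/ and viewed, at most 14 in all, crops included, and the job is handed in when it is done.

```bash
mkdir -p pics; ls; python3 - <<'E'
from cell import manip
import cv2,numpy as np
print(manip.sense())
ims=[]
for n in ["scene","side","wrist"]:
    p,d=manip.capture(n); np.savez(f"pics/{n}0.npz",p=p,d=d); cv2.imwrite(f"pics/{n}0.png",p[:,:,::-1]); 
    m=manip.camera_model(n); print(n,m, (d>0).mean())
E
```

```text
pics
{'time_s': 0.0, 'q': array([-77.66310293,  23.94750382,  -0.59170982,  92.48246307,
         0.27038684,  63.63772192,  -3.03741697]), 'joint_vel': array([-0.03162945, -0.04925803, -0.09220489,  0.04406827,  0.01561722,
       -0.04662161, -0.04245433]), 'effort': array([ 3.85829583e-05, -8.51236367e+01,  6.38383012e-01, -4.25994194e+01,
       -4.88982524e-02,  1.87179667e-02,  1.59912061e-04]), 'position': array([0.15868715, 0.60427531, 0.3020534 ]), 'tool_rot': array([-1.79933892e+02,  5.46799890e-03,  1.65286810e+02]), 'ft_force': array([-0.14556125,  0.23857719,  0.45925508]), 'wrist_torque': array([ 0.03535415,  0.00405765, -0.02230295]), 'finger_force': 0.0, 'opening': 0.09438596660673963}
scene {'fx': 501.29339559480087, 'fy': 501.29339559480087, 'cx': 280.97747305991123, 'cy': 208.37613843841604, 'R': array([[ 0.75838874,  0.65176897, -0.00661362],
       [ 0.54111556, -0.63522592, -0.55107348],
       [-0.36337373,  0.41434919, -0.83443051]]), 't': array([-0.40804917, -0.23864067,  1.68678803])} 0.9959013605442177
side {'fx': 427.9665401620356, 'fy': 427.9665401620356, 'cx': 284.4115864477061, 'cy': 209.2893480917585, 'R': array([[ 0.93246054, -0.36126142,  0.00274367],
       [-0.23164853, -0.6037069 , -0.76280858],
       [ 0.27722968,  0.71065334, -0.64661854]]), 't': array([-0.50809117,  0.19283883,  1.26903804])} 0.9962329931972789
wrist {'fx': 294.63718591632664, 'fy': 294.63718591632664, 'cx': 279.65638975232076, 'cy': 210.54046527849354, 'R': array([[ 2.52895231e-01,  9.67493496e-01, -5.81426638e-04],
       [ 9.31479090e-01, -2.43318817e-01,  2.70448995e-01],
       [ 2.61516171e-01, -6.89368477e-02, -9.62734129e-01]]), 't': array([-0.62556998, -0.02896854,  0.39146369])} 0.9959353741496598
```

View pics/scene0.png

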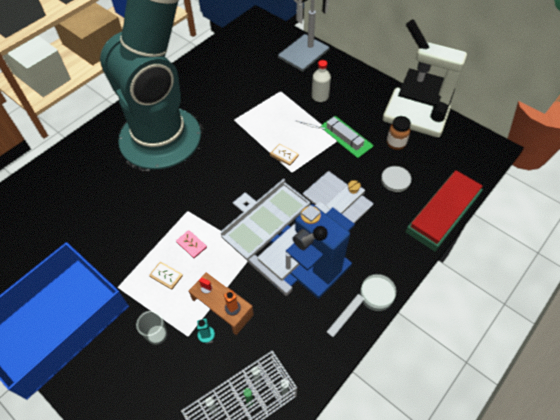

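View pics/side0.png

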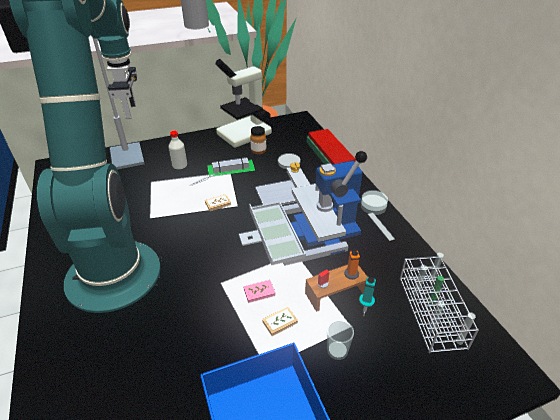

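Scene view: driver candidates are orange (231,301) and turquoise (205,330); I take the orange one. Cassette candidates are wooden (285,154), wooden (166,275) and pink (191,243); I take the two wooden ones. The block is on the green mat (347,135), the red pin is at (207,284), the brass screw at (354,186), and the tray at (268,222), drawn out.

```bash
cat > h.py <<'E'
import numpy as np,cv2
from cell import manip
def cloud(d,m):
    h,w=d.shape; u,v=np.meshgrid(np.arange(w),np.arange(h))
    c=np.stack([(u-m["cx"])/m["fx"]*d,(v-m["cy"])/m["fy"]*d,d],-1)
    return (c-m["t"])@m["R"]
def proj(X,m):
    c=m["R"]@np.asarray(X)+m["t"]; return c[0]/c[2]*m["fx"]+m["cx"],c[1]/c[2]*m["fy"]+m["cy"]
def ray(uv,z,m):
    d=m["R"].T@np.array([(uv[0]-m["cx"])/m["fx"],(uv[1]-m["cy"])/m["fy"],1]); o=-m["R"].T@m["t"]
    return o+d*(z-o[2])/d[2]
def toolmove(target,yaw=None):
    s=manip.sense()
    from scipy.spatial.transform import Rotation as Ro
    R=Ro.from_euler('xyz',s["tool_rot"],degrees=True).as_matrix()
    return R.T@(np.array(target)-s["position"])*100
def hsv(p): return cv2.cvtColor(p,cv2.COLOR_RGB2HSV)
E
python3 - <<'E'
from h import *
for n in ["scene","side"]:
    z=np.load(f"pics/{n}0.npz"); p,d=z["p"],z["d"]; m=manip.camera_model(n); P=cloud(d,m); H=hsv(p)
    print(n)
    h,s,v=[H[...,i].astype(int) for i in range(3)]
    masks=dict(green=(h>45)&(h<75)&(s>150),orange=(h>5)&(h<16)&(s>170)&(v>120),red=((h<4)|(h>176))&(s>180),wood=(h>8)&(h<25)&(s>40)&(s<150)&(v>150),brass=(h>12)&(h<25)&(s>100)&(v>120),pink=(h>160)&(h<176)&(s>60)&(v>120),turq=(h>80)&(h<97)&(s>150))
    for k,M in masks.items():
        M=M&(P[...,0]<1.1)&(P[...,0]>.1)&(abs(P[...,1])<.8)
        c,l,st,ce=cv2.connectedComponentsWithStats(M.astype(np.uint8))
        for i in range(1,c):
            if st[i,4]>25:
                Q=P[l==i]; print(k,st[i,4],ce[i].round(),np.median(Q,0).round(3),np.percentile(Q,[2,98],axis=0).round(3).tolist())
E
```

```text
scene
green 32 [344. 122.] [0.43  0.453 0.002] [[0.394, 0.448, -0.001], [0.475, 0.461, 0.009]]
green 278 [354. 146.] [0.541 0.38  0.005] [[0.416, 0.358, -0.002], [0.568, 0.437, 0.012]]
orange 149 [231. 301.] [ 0.637 -0.301  0.122] [[0.604, -0.31, 0.061], [0.642, -0.263, 0.149]]
red 75 [322.  63.] [0.287 0.499 0.149] [[0.173, -0.073, -0.003], [0.692, 0.667, 0.737]]
red 2259 [446. 206.] [0.881 0.341 0.052] [[0.838, 0.224, 0.041], [0.923, 0.475, 0.057]]
red 81 [205. 283.] [ 0.544 -0.303  0.108] [[0.529, -0.309, 0.083], [0.554, -0.295, 0.113]]
wood 101 [285. 156.] [0.395 0.193 0.016] [[0.332, 0.181, 0.008], [0.412, 0.236, 0.022]]
wood 26 [351. 183.] [0.645 0.187 0.116] [[0.639, 0.17, 0.113], [0.651, 0.196, 0.121]]
wood 33 [356. 187.] [0.661 0.184 0.117] [[0.64, 0.172, 0.06], [0.67, 0.229, 0.122]]
wood 50 [311. 218.] [ 0.679 -0.052  0.237] [[0.651, -0.06, 0.233], [0.689, -0.024, 0.241]]
wood 191 [166. 276.] [ 0.413 -0.342  0.016] [[0.363, -0.365, 0.006], [0.444, -0.305, 0.021]]
wood 40 [213. 279.] [ 0.531 -0.267  0.063] [[0.503, -0.284, 0.048], [0.573, -0.261, 0.067]]
wood 31 [211. 289.] 
[... 1997 characters left out ...]
 0.176 0.112] [[0.638, 0.164, 0.093], [0.667, 0.2, 0.119]]
brass 43 [327. 172.] [ 0.654 -0.055  0.237] [[0.643, -0.065, 0.233], [0.682, -0.027, 0.24]]
brass 58 [218. 204.] [0.369 0.187 0.015] [[0.332, 0.177, 0.006], [0.409, 0.228, 0.019]]
brass 468 [344. 278.] [ 0.599 -0.309  0.063] [[0.548, -0.333, 0.059], [0.661, -0.266, 0.066]]
brass 38 [314. 280.] [ 0.524 -0.282  0.063] [[0.51, -0.304, 0.06], [0.537, -0.269, 0.065]]
pink 404 [259. 291.] [ 0.38  -0.229  0.015] [[0.343, -0.248, 0.005], [0.419, -0.197, 0.02]]
turq 40 [370. 282.] [ 0.622 -0.397  0.137] [[0.612, -0.405, 0.103], [0.653, -0.355, 0.141]]
turq 175 [367. 297.] [ 0.619 -0.4    0.076] [[0.606, -0.409, 0.059], [0.643, -0.373, 0.123]]
```

```bash
python3 - <<'E'
from h import *
z=np.load("pics/scene0.npz"); P=z["p"]
a=cv2.resize(P[170:310,190:380],None,fx=4,fy=4,interpolation=cv2.INTER_CUBIC)
cv2.imwrite("pics/c0.png",a[...,::-1])
E
```

```text
(no output)
```

View pics/c0.png

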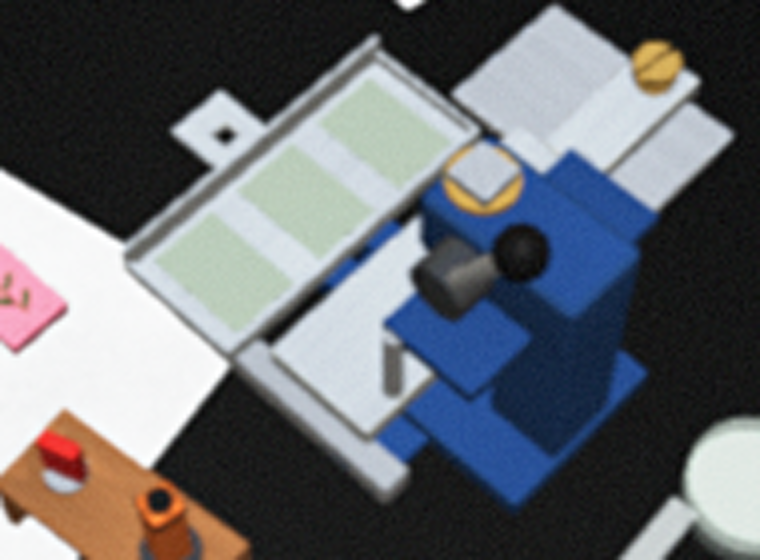

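The crop confirms the choice: orange driver (160,520 in the crop) in the stand with the red pin (60,460), brass slotted screw at (657,67), and empty tray outlines. Next I fit the orientations from height slices.

```bash
python3 - <<'E'
from h import *
for n in ["scene","side"]:
    z=np.load(f"pics/{n}0.npz"); p,d=z["p"],z["d"]; m=manip.camera_model(n); P=cloud(d,m); H=hsv(p)
    h,s,v=[H[...,i].astype(int) for i in range(3)]
    def box(nm,M):
        c,l,st,_=cv2.connectedComponentsWithStats(M.astype(np.uint8))
        if c<2: print(nm,'none');return
        i=1+st[1:,4].argmax(); Q=P[l==i]
        r=cv2.minAreaRect((Q[:,:2]*1000).astype(np.float32)); print(n,nm,len(Q),[np.round(x,1) for x in r],np.median(Q[:,2]).round(4))
    X,Y,Z=P[...,0],P[...,1],P[...,2]
    def reg(a,b,c,e,z0,z1): return (X>a)&(X<b)&(Y>c)&(Y<e)&(Z>z0)&(Z<z1)
    box("block",reg(.35,.62,.34,.5,.027,.042)&(s<60))
    box("mat",reg(.35,.62,.34,.5,-.005,.02)&(s>120))
    box("stand",reg(.45,.72,-.38,-.22,.055,.07)&(s>80))
    box("pad",reg(.45,.8,.08,.3,.006,.016)&(s<60))
    box("platen",reg(.5,.8,-.25,.3,.086,.098)&(s<60))
    box("trayfloor",reg(.35,.65,-.25,.2,.024,.036))
    box("plate",reg(.35,.65,-.25,.2,.05,.062)&(s<60))
    box("cas1",reg(.32,.43,.16,.26,.009,.024)); box("cas2",reg(.34,.46,-.38,-.29,.009,.024))
E
```

```text
scene block 380 [array([471.6, 397.6]), array([ 43.3, 142.5]), np.float64(83.3)] 0.0351
scene mat 434 [array([469.2, 410.5]), array([ 89.5, 198.3]), np.float64(81.0)] 0.0045
scene stand 1144 [array([ 585. , -299.3]), array([160.3,  71.5]), np.float64(3.0)] 0.0632
scene pad 739 [array([554.7, 184.9]), array([131.6,  85.7]), np.float64(86.6)] 0.0114
scene platen 918 [array([638.3, -90. ]), array([144.8,  93. ]), np.float64(86.0)] 0.0932
scene trayfloor 2260 [array([497.8, -25.6]), array([254. , 103.9]), np.float64(87.9)] 0.0316
scene plate 191 [array([451.1, -26.5]), array([258.1,   8.5]), np.float64(87.0)] 0.0558
scene cas1 346 [array([369.8, 210.1]), array([84.8, 62.4]), np.float64(4.6)] 0.0164
scene cas2 522 [array([ 401.5, -334.7]), array([82. , 54.2]), np.float64(9.4)] 0.0163
side block 221 [array([471.7, 396.2]), array([ 41.7, 139. ]), np.float64(82.4)] 0.0338
side mat 148 [array([491.6, 376.8]), array([178.9,  78.9]), np.float64(15.2)] 0.0036
side stand 875 [array([ 583.9, -301.4]), array([162.4,  74.1]), np.float64(2.3)] 0.0626
side pad 684 [array([587.3, 180.1]), array([125.8, 140.8]), np.float64(85.0)] 0.0105
side platen 1539 [array([642.7,  17.3]), array([366.3,  90.4]), np.float64(86.9)] 0.0925
side trayfloor 1671 [array([502.1, -30.3]), array([264.3, 107.4]), np.float64(87.1)] 0.0308
side plate 105 [array([451.1, -27.3]), array([260.,   5.]), np.float64(86.8)] 0.0558
side cas1 238 [array([371.3, 205.3]), array([79.9, 60. ]), np.float64(5.7)] 0.0155
side cas2 536 [array([ 400.6, -336.1]), array([79.9, 54.3]), np.float64(9.7)] 0.0157
```

```bash
python3 - <<'E'
from h import *
print(toolmove([.50,.27,.30]))
E
```

```text
[-41.50026421 -23.66672962   0.24485514]
```

```bash
python3 -m pendant '{"delta_pos":[[-4,-2.3,0],[-8,-4.6,0],[-12.5,-7,0],[-16.5,-9.4,0],[-21,-12,0],[-25,-14.2,0],[-29,-16.5,0],[-33,-18.8,0],[-37.5,-21.5,0],[-41.5,-23.7,0]],"twist":[[0,0,-0.02],[0,0,-0.05],[0,0,-0.08],[0,0,-0.1],[0,0,-0.12],[0,0,-0.14],[0,0,-0.16],[0,0,-0.18],[0,0,-0.2],[0,0,-0.2]],"jaw":[0,0,0,0,0,0,0,0,0,0]}'
python3 -m pendant '{"delta_pos":[[0,0,0],[0,0,0],[0,0,0],[0,0,0],[0,0,0],[0,0,0],[0,0,0],[0,0,0],[0,0,0],[0,0,0]],"twist":[[0,0,0],[0,0,0],[0,0,0],[0,0,0],[0,0,0],[0,0,0],[0,0,0],[0,0,0],[0,0,0],[0,0,0]],"jaw":[0,0,0,0,0,0,0,0,0,0]}'
python3 - <<'E'
from h import *
print(manip.sense()["q"])
m=manip.camera_model("wrist"); p,d=manip.capture("wrist"); np.savez("pics/w1.npz",p=p,d=d,**m); cv2.imwrite("pics/w1.png",p[...,::-1])
E
```

```text
time_s: 1.15
position: [0.501, 0.268, 0.3027]
tool_rot: [-180.0, 0.0, 176.8]
ft_force: [1.0, 0.4, -1.2]
opening: 0.0938
finger_force: 0.0
time_s: 2.15
position: [0.4999, 0.2699, 0.3027]
tool_rot: [-180.0, 0.0, 176.7]
ft_force: [0.2, 0.4, -0.2]
opening: 0.0941
finger_force: 0.0
[-39.55608812  18.20487197   9.96634941 101.06027958  -3.53880981
  61.03953943  58.38032834]
```

View pics/w1.png

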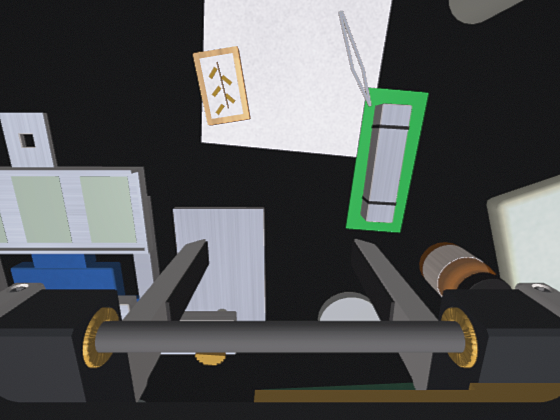

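Wrist view: cassette 1 is at (222,86), the block on its mat at (387,163), the pad at (220,260), and the tray hole at (28,140).

```bash
cat >> h.py <<'E'
def rect(M,z,m,nm):
    """mask -> min-area rectangle on plane z: centre (m), sizes (mm), angle of long side (deg)"""
    c,l,st,_=cv2.connectedComponentsWithStats(M.astype(np.uint8)); i=1+st[1:,4].argmax()
    cn=max(cv2.findContours((l==i).astype(np.uint8),cv2.RETR_EXTERNAL,cv2.CHAIN_APPROX_NONE)[0],key=len)[:,0]
    W=np.array([ray(q,z,m)[:2] for q in cn])*1000
    (cx,cy),(w,h),a=cv2.minAreaRect(W.astype(np.float32))
    if h>w: w,h,a=h,w,a+90
    a=(a+90)%180-90
    print(nm,st[i,4],"c",round(cx,1),round(cy,1),"size",round(w,1),round(h,1),"ang",round(a,2)); return cx,cy,a
def load(f):
    z=np.load(f); return z["p"],z["d"],{k:z[k] for k in("fx","fy","cx","cy","R","t")}
E
python3 - <<'E'
from h import *
p,d,m=load("pics/w1.npz"); H=hsv(p); h,s,v=[H[...,i].astype(int) for i in range(3)]; P=cloud(d,m);Z=P[...,2]
u,vv=np.meshgrid(np.arange(560),np.arange(420))
for c in [(222,86),(387,163),(220,260),(410,100),(110,210)]: print(c,P[c[1],c[0]].round(4))
B=(u>340)&(u<440)&(vv>75)&(vv<245)
rect(B&(Z>.029),.034,m,"blocktop")
g=B&(h>45)&(h<80)&(s>120)
rect(cv2.morphologyEx(g.astype(np.uint8),cv2.MORPH_CLOSE,np.ones((45,45)))>0,.004,m,"mat")
C=(u>180)&(u<260)&(vv>35)&(vv<135)
rect(C&(Z>.010),.015,m,"cas1")
rect((u>165)&(u<275)&(vv>200)&(vv<240)&(Z>.005)&(v>90),.010,m,"padtop-part")
E
```

```text
(222, 86) [0.3713 0.211  0.0168]
(387, 163) [0.4686 0.3995 0.0348]
(220, 260) [0.5934 0.1827 0.0097]
(410, 100) [0.3981 0.4346 0.0051]
(110, 210) [0.5086 0.0579 0.03  ]
blocktop 3493 c 472.1 400.0 size 139.4 36.5 ang -6.22
mat 8430 c 474.4 406.8 size 181.6 77.2 ang -7.82
cas1 3301 c 371.6 210.3 size 79.9 52.3 ang 5.61
padtop-part 2793 c 540.5 186.7 size 119.6 43.6 ang 86.8
```

```bash
python3 - <<'E'
from h import *
print(toolmove([.452,.402,.18]),toolmove([.452,.402,.104]))
E
```

```text
[ 5.53354149 12.92086989 12.26409045] [ 5.5334795  12.92149583 19.86409042]
```

```bash
python3 -m pendant '{"delta_pos":[[1.5,4,2],[3,8,4],[4.5,11,7],[5.5,12.9,10],[5.5,12.9,13],[5.5,12.9,16],[5.5,12.9,18],[5.5,12.9,19],[5.5,12.9,19.9],[5.5,12.9,19.9]],"twist":[[0,0,0.02],[0,0,0.04],[0,0,0.06],[0,0,0.06],[0,0,0.06],[0,0,0.06],[0,0,0.06],[0,0,0.06],[0,0,0.06],[0,0,0.06]],"jaw":[0.3,0.3,0.3,0.3,0.3,0.3,0.3,0.3,0.3,0.3]}'
python3 -m pendant '{"delta_pos":[[0,0,0],[0,0,0],[0,0,0],[0,0,0],[0,0,0],[0,0,0],[0,0,0],[0,0,-1],[0,0,-2.5],[0,0,-4]],"twist":[[0,0,0],[0,0,0],[0,0,0],[0,0,0],[0,0,0],[0,0,0],[0,0,0],[0,0,0],[0,0,0],[0,0,0]],"jaw":[1,1,1,1,1,1,1,1,1,1]}'
python3 - <<'E'
from h import *
a=np.deg2rad(-3.1);ex=np.array([np.cos(a),np.sin(a)]);S=np.array([.653,.183])
g=S-ex*.065;print(g,manip.sense()["opening"])
print(toolmove([*(g-ex*.12),.14]),toolmove([*(g-ex*.12),.13]),toolmove([*g,.1115]))
E
```

```text
time_s: 3.2
position: [0.4523, 0.4016, 0.1032]
tool_rot: [-180.0, -0.0, 173.3]
ft_force: [-0.0, -0.6, 0.5]
opening: 0.0655
finger_force: 0.0
time_s: 4.2
position: [0.4523, 0.4017, 0.145]
tool_rot: [-180.0, 0.0, 173.3]
ft_force: [0.3, -0.0, -2.8]
opening: 0.0341
finger_force: 30.0
[0.58809512 0.18651512] 0.034074979582897
[ -4.01497815 -20.54091986   0.5032032 ] [ -4.01496651 -20.54077781   1.50320319] [-15.99132741 -19.78800994   3.35323569]
```

```bash
python3 -m pendant '{"delta_pos":[[-0.5,-4,0],[-1.5,-8,0],[-2.5,-12,0],[-3.5,-16,0],[-4,-20.5,0],[-4,-20.5,1.5],[-4,-20.5,2.6],[-4,-20.5,3.1],[-4,-20.5,3.1],[-4,-20.5,3.1]],"twist":[[0,0,-0.02],[0,0,-0.04],[0,0,-0.063],[0,0,-0.063],[0,0,-0.063],[0,0,-0.063],[0,0,-0.063],[0,0,-0.063],[0,0,-0.063],[0,0,-0.063]],"jaw":[1,1,1,1,1,1,1,1,1,1]}'
python3 - <<'E'
from h import *
print(toolmove([.5881,.1865,.1112]))
for n in ["scene","side"]:
    p,d=manip.capture(n);m=manip.camera_model(n)
    u,v=map(int,proj([.6,.18,.03],m)); cv2.imwrite(f"pics/{n}1.png",cv2.resize(p[v-60:v+60,u-80:u+80],None,fx=4,fy=4,interpolation=2)[...,::-1])
a=cv2.imread("pics/scene1.png");b=cv2.imread("pics/side1.png");cv2.imwrite("pics/b1.png",cv2.resize(np.vstack([a,b]),None,fx=.6,fy=.6))
E
```

```text
time_s: 5.2
position: [0.4682, 0.1944, 0.1129]
tool_rot: [180.0, 0.0, 177.0]
ft_force: [0.4, -0.7, -4.7]
opening: 0.0336
finger_force: 30.0
[-12.01718898  -0.15712706   0.17146384]
```

View pics/b1.png

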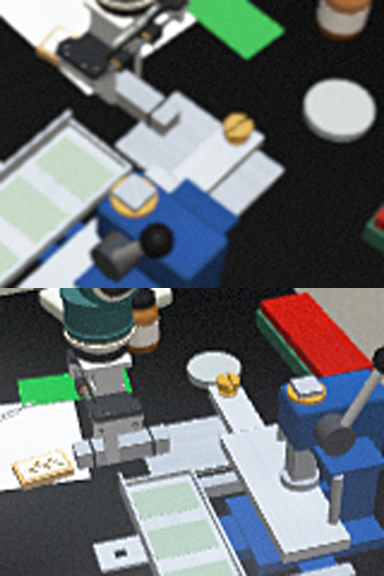

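The views show the block held level at the edge of the pad and pointing at the screw (238,127), so I slide it in, release, back off and look at the screw from above.

```bash
python3 -m pendant '{"delta_pos":[[-2,0,0.1],[-4,-0.1,0.15],[-6,-0.1,0.15],[-8,-0.1,0.15],[-10,-0.15,0.15],[-11,-0.15,0.15],[-12,-0.15,0.15],[-12,-0.15,0.2],[-12,-0.15,0.2],[-12,-0.15,0.2]],"twist":[[0,0,0],[0,0,0],[0,0,0],[0,0,0],[0,0,0],[0,0,0],[0,0,0],[0,0,0],[0,0,0],[0,0,0]],"jaw":[1,1,1,1,1,1,1,1,1,1]}'
python3 -m pendant '{"delta_pos":[[0,0,0.05],[0,0,0.1],[0,0,0.1],[0,0,0.1],[0,0,0.1],[0,0,-3],[0,0,-7],[-2,0,-11],[-5,0,-15],[-9,0,-17]],"twist":[[0,0,0],[0,0,0],[0,0,0],[0,0,0],[0,0,0],[0,0,0],[0,0,0],[0,0,0],[0,0,0],[0,0,0]],"jaw":[1,1,0.35,0.35,0.35,0.35,0.35,0.35,0.35,0.35]}'
python3 -m pendant '{"delta_pos":[[0,0,0],[0,0,0],[0,0,0],[0,0,0],[0,0,0],[0,0,0],[0,0,0],[0,0,0],[0,0,0],[0,0,0]],"twist":[[0,0,0],[0,0,0],[0,0,0],[0,0,0],[0,0,0],[0,0,0],[0,0,0],[0,0,0],[0,0,0],[0,0,0]],"jaw":[0,0,0,0,0,0,0,0,0,0]}'
python3 - <<'E'
from h import *
m=manip.camera_model("wrist"); p,d=manip.capture("wrist"); np.savez("pics/w2.npz",p=p,d=d,**m); cv2.imwrite("pics/w2.png",p[...,::-1])
E
```

```text
time_s: 6.3
position: [0.5872, 0.1858, 0.1106]
tool_rot: [-180.0, -0.0, 176.9]
ft_force: [0.7, 0.2, -4.2]
opening: 0.0339
finger_force: 30.0
time_s: 7.3
position: [0.6789, 0.1812, 0.2855]
tool_rot: [179.9, 0.2, 177.0]
ft_force: [0.7, 0.5, 0.3]
opening: 0.061
finger_force: 0.0
time_s: 8.3
position: [0.6778, 0.1807, 0.2807]
tool_rot: [-180.0, 0.0, 176.9]
ft_force: [-0.6, 0.3, -0.3]
opening: 0.0939
finger_force: 0.0
```

View pics/w2.png

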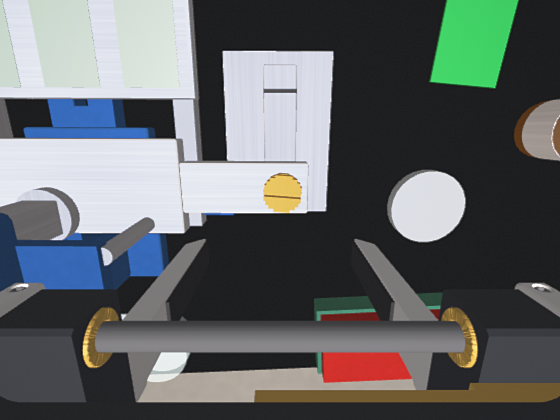

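Wrist view: the block lies on the pad under the ear (visible end at (280,65)). The screw head is at (282,192), with its slot running nearly horizontally in the image.

```bash
cat >> h.py <<'E'
def screw(f,u0=None):
    p,d,m=load(f); H=hsv(p); h,s,v=[H[...,i].astype(int) for i in range(3)]; P=cloud(d,m); X,Y,Z=P[...,0],P[...,1],P[...,2]
    near=(abs(X-.653)<.03)&(abs(Y-.183)<.03)&(Z>.098)
    cn=max(cv2.findContours(near.astype(np.uint8),0,1)[0],key=len)[:,0]
    top=np.median(Z[near&(s>100)]); hi=np.percentile(Z[near],[50,80]);
    W=np.array([ray(q,top,m)[:2] for q in cn]); (cx,cy),r=cv2.minEnclosingCircle((W*1000).astype(np.float32))
    D=near&(v<np.median(v[near])*.72)&(np.hypot(X*1000-cx,Y*1000-cy)<15)
    vv,uu=np.nonzero(D); Q=np.array([ray(q,top,m)[:2] for q in zip(uu,vv)]); vx=cv2.fitLine((Q*1000).astype(np.float32),2,0,.01,.01).ravel()
    print("screw c",round(cx,1),round(cy,1),"r",round(r,1),"top",round(float(top),4),hi.round(4),"slot ang",np.degrees(np.arctan2(vx[1],vx[0])).round(1),"through",vx[2:].round(1),len(Q))
    return P,p
E
python3 - <<'E'
from h import *
P,p=screw("pics/w2.npz"); X,Y,Z=P[...,0],P[...,1],P[...,2]
print("pad z",np.median(Z[(abs(X-.6)<.05)&(abs(Y-.225)<.01)&(Z<.03)]),"ear",np.median(Z[(abs(X-.65)<.02)&(abs(Y-.11)<.02)&(Z>.07)]),"block",Z[(abs(X-.57)<.02)&(abs(Y-.1865)<.01)].mean())
p0,d,m=load("pics/w2.npz");u,v=proj([.653,.182,.117],m);u,v=int(u),int(v)
cv2.imwrite("pics/scr.png",cv2.resize(p[v-35:v+35,u-40:u+40],None,fx=8,fy=8,interpolation=2)[...,::-1])
E
```

```text
screw c 667.8 182.6 r 37.0 top 0.3074 [0.2991 0.3155] slot ang 87.4 through [665.2 182.8] 1379
pad z 0.010114089535049898 ear 0.2993163392815446 block 0.040155637327150134
```

View pics/scr.png

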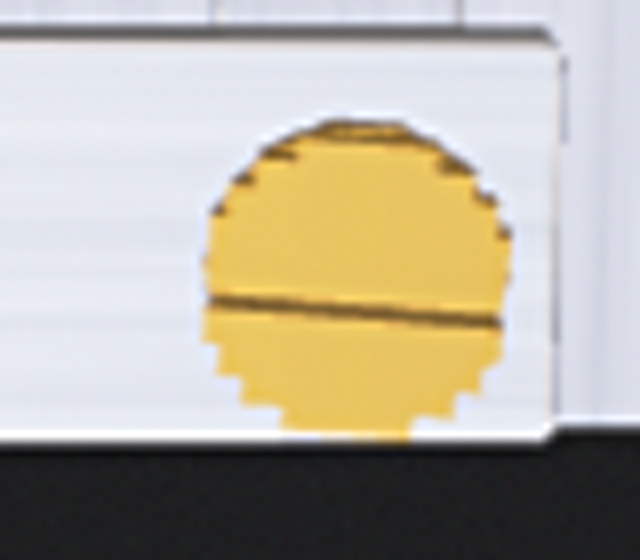

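```bash
cat >> h.py <<'E'
def screw2(f,c=(.653,.183)):
    p,d,m=load(f); H=hsv(p); h,s,v=[H[...,i].astype(int) for i in range(3)]; P=cloud(d,m); X,Y,Z=P[...,0],P[...,1],P[...,2]
    near=(np.hypot(X-c[0],Y-c[1])<.03)&(Z>.098)&(Z<.125)&(h>12)&(h<28)&(s>70)
    top=np.median(Z[near]); 
    cn=max(cv2.findContours((near&(Z>top-.012)).astype(np.uint8),0,1)[0],key=len)[:,0]
    W=np.array([ray(q,top,m)[:2] for q in cn])*1000; e=cv2.minEnclosingCircle(W.astype(np.float32))
    T=near&(Z>top-.0025); Q=P[T][:,:2]*1000
    print("top",top.round(4),"circ",np.round(e[0],1),round(e[1],1),"toppix mid",((np.percentile(Q,1,axis=0)+np.percentile(Q,99,axis=0))/2).round(1))
    # slot wall: dark brown pixels inside the head
    D=near&(v<np.median(v[near])*.75)&(np.hypot(X*1000-e[0][0],Y*1000-e[0][1])<13); vv,uu=np.nonzero(D)
    Q=np.array([ray(q,top,m)[:2] for q in zip(uu,vv)])*1000; l=cv2.fitLine(Q.astype(np.float32),2,0,.01,.01).ravel(); print("slot",np.degrees(np.arctan2(l[1],l[0])).round(1),l[2:].round(1),len(Q))
E
python3 - <<'E'
from h import *
screw2("pics/w2.npz")
E
```

```text
top 0.1153 circ [653.6 184.8] 17.6 toppix mid [653.9 185.1]
slot 82.4 [656.3 183.9] 47
```

```bash
python3 -m pendant '{"delta_pos":[[4.5,0,0],[9,1,0],[13.5,1,0],[18,0,0],[19,-4,0],[19,-8.5,0],[19,-13,0],[19,-17.5,0],[19,-22,0],[19,-26.5,0]],"twist":[[0,0,0],[0,0,0],[0,0,0],[0,0,0],[0,0,0],[0,0,0],[0,0,0],[0,0,0],[0,0,0],[0,0,0]],"jaw":[0,0,0,0,0,0,0,0,0,0]}'
python3 -m pendant '{"delta_pos":[[0,-4.5,0],[0,-9,0],[0,-13.5,0],[0,-17,0],[-3,-20,0],[-7,-21,0],[-11,-21.5,0],[-14,-21.5,0],[-14,-21.5,0],[-14,-21.5,0]],"twist":[[0,0,0],[0,0,0],[0,0,0],[0,0,0],[0,0,0],[0,0,0],[0,0,0],[0,0,0],[0,0,0],[0,0,0]],"jaw":[0,0,0,0,0,0,0,0,0,0]}'
python3 -m pendant '{"delta_pos":[[0,0,0],[0,0,0],[0,0,0],[0,0,0],[0,0,0],[0,0,0],[0,0,0],[0,0,0],[0,0,0],[0,0,0]],"twist":[[0,0,0],[0,0,0],[0,0,0],[0,0,0],[0,0,0],[0,0,0],[0,0,0],[0,0,0],[0,0,0],[0,0,0]],"jaw":[0,0,0,0,0,0,0,0,0,0]}'
python3 - <<'E'
from h import *
print(manip.sense()["q"])
m=manip.camera_model("wrist"); p,d=manip.capture("wrist"); np.savez("pics/w3.npz",p=p,d=d,**m)
cv2.imwrite("pics/w3.png",p[...,::-1])
E
```

```text
time_s: 9.35
position: [0.4734, -0.0754, 0.2811]
tool_rot: [180.0, 0.1, 176.9]
ft_force: [0.7, 0.7, -0.1]
opening: 0.0938
finger_force: 0.0
time_s: 10.35
position: [0.6021, -0.2959, 0.2802]
tool_rot: [-180.0, -0.0, 176.9]
ft_force: [-0.2, -0.5, -0.2]
opening: 0.0939
finger_force: 0.0
time_s: 11.35
position: [0.602, -0.2959, 0.2807]
tool_rot: [-180.0, -0.0, 176.9]
ft_force: [-0.1, 0.0, -0.7]
opening: 0.0941
finger_force: 0.0
[  8.103022    31.15903394  22.36943595  87.1402921  -12.62614308
  64.1997436  119.9877328 ]
```

View pics/w3.png

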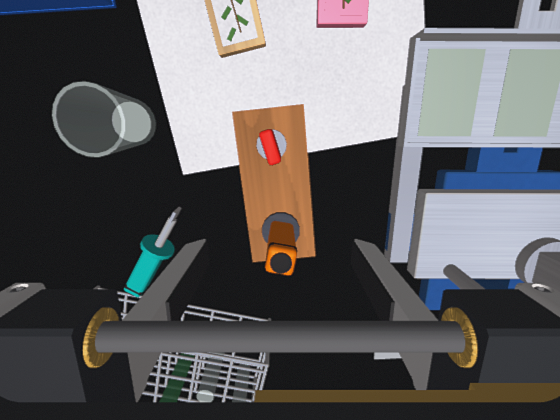

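Wrist view: driver handle top at (281,260), red pin at (269,147) turned relative to the stand, turquoise look-alike at (150,260).

```bash
python3 - <<'E'
from h import *
p,d,m=load("pics/w3.npz"); H=hsv(p); h,s,v=[H[...,i].astype(int) for i in range(3)]; P=cloud(d,m);X,Y,Z=P[...,0],P[...,1],P[...,2]
u,vv=np.meshgrid(np.arange(560),np.arange(420)); 
B=(abs(u-281)<30)&(abs(vv-255)<40)
print(np.percentile(Z[B&(Z<.2)],[50,80,95,98]))
rect(B&(Z>.138)&(Z<.16),.143,m,"handletop")
O=B&(s>150)&(h<20)&(v>150); rect(O,.143,m,"orange bright")
rect((abs(u-275)<60)&(abs(vv-180)<100)&(Z>.05)&(Z<.07)|(abs(u-275)<60)&(abs(vv-180)<90)&(h>5)&(h<16)&(s>90)&(Z>.05)&(Z<.075),.062,m,"stand")
R=(abs(u-270)<25)&(abs(vv-147)<30)
print(np.percentile(Z[R],[50,90,98])); rect(R&(Z>.104),.111,m,"pintop")
C=(abs(u-282)<25)&(abs(vv-228)<22)&(Z>.06)&(Z<.075)&(s<90); rect(C,.068,m,"collar")
Q=P[(abs(u-270)<25)&(abs(vv-147)<30)&(s<60)&(Z>.058)&(Z<.08)];print(Q.mean(0))
E
```

```text
[0.0622011  0.12558036 0.14490895 0.14551155]
handletop 766 c 626.9 -295.7 size 24.4 23.6 ang -13.18
orange bright 348 c 627.7 -295.5 size 23.2 22.8 ang 75.9
stand 8764 c 584.0 -298.0 size 160.0 70.0 ang 2.82
[0.0624862  0.10847549 0.10974644]
pintop 494 c 538.7 -300.0 size 29.3 11.8 ang 14.55
collar 442 c 624.9 -295.4 size 39.5 32.0 ang 89.09
[ 0.53829954 -0.29768839  0.0671571 ]
```

```bash
python3 - <<'E'
from h import *
print(toolmove([.6275,-.2957,.1895]))
E
```

```text
[-2.53773595  0.15571271  9.12082202]
```

```bash
python3 -m pendant '{"delta_pos":[[-1,0.1,0],[-2.5,0.15,0.5],[-2.5,0.15,2],[-2.5,0.15,4],[-2.5,0.15,6],[-2.5,0.15,8],[-2.5,0.15,9.1],[-2.5,0.15,9.1],[-2.5,0.15,9.1],[-2.5,0.15,9.1]],"twist":[[0,0,0.1],[0,0,0.182],[0,0,0.182],[0,0,0.182],[0,0,0.182],[0,0,0.182],[0,0,0.182],[0,0,0.182],[0,0,0.182],[0,0,0.182]],"jaw":[0.4,0.4,0.4,0.4,0.4,0.4,0.4,0.4,0.4,1]}'
python3 -m pendant '{"delta_pos":[[0,0,0],[0,0,0],[0,0,0],[0,0,0],[0,0,-2],[0,0,-5],[0,0,-8],[0,0,-11],[0,0,-14],[0,0,-14]],"twist":[[0,0,0],[0,0,0],[0,0,0],[0,0,0],[0,0,0],[0,0,0],[0,0,0],[0,0,0],[0,0,0],[0,0,0]],"jaw":[1,1,1,1,1,1,1,1,1,1]}'
python3 - <<'E'
from h import *
print(manip.sense()["q"])
o=[]
for n in ["scene","side","wrist"]:
    p,d=manip.capture(n);m=manip.camera_model(n); np.savez(f"pics/{n}4.npz",p=p,d=d,**m)
    u,v=map(int,proj([.627,-.296,.16],m)); r=30 if n!="wrist" else 60
    v=max(v,r);v=min(v,420-r)
    o.append(cv2.resize(p[v-r:v+r,u-r:u+r],(260,260),interpolation=2))
cv2.imwrite("pics/d4.png",np.hstack(o)[...,::-1])
E
```

```text
time_s: 12.4
position: [0.6274, -0.296, 0.1908]
tool_rot: [-180.0, 0.1, 166.5]
ft_force: [-0.3, -0.5, -0.1]
opening: 0.0516
finger_force: 0.0
time_s: 13.4
position: [0.6279, -0.2964, 0.334]
tool_rot: [-179.9, 0.3, 166.5]
ft_force: [0.3, -0.1, -1.5]
opening: 0.0237
finger_force: 30.0
[  6.21755878  31.44528141  25.19912073  80.18739167 -13.61585847
  71.02759716 109.00510455]
```

View pics/d4.png

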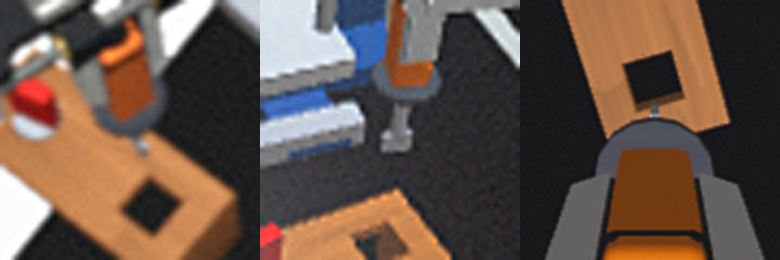

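The side view shows the driver blade broadside, and the side camera looks across it, so the blade's width runs along the tool's x. Next I carry it to the screw around the front of the press, turning to yaw 82.4°.

```bash
python3 - <<'E'
from h import *
for t in ([.48,-.2,.334],[.48,.08,.334],[.6535,.185,.334],[.6535,.185,.315]): print(toolmove(t).round(2))
E
```

```text
[16.51  5.86 -0.5 ]
[23.05 33.08 -0.48]
[ 8.63 47.34 -0.49]
[ 8.63 47.34  1.41]
```

```bash
python3 -m pendant '{"delta_pos":[[4.5,1.5,0],[9,3,0],[13,4.5,0],[16.5,6,0],[17.5,10.5,0],[18.5,15,0],[19.5,19.5,0],[20.5,24,0],[21.5,28.5,0],[23,33,0]],"twist":[[0,0,0],[0,0,0],[0,0,0],[0,0,0.1],[0,0,0.25],[0,0,0.4],[0,0,0.55],[0,0,0.7],[0,0,0.85],[0,0,1.0]],"jaw":[1,1,1,1,1,1,1,1,1,1]}'
python3 - <<'E'
from h import *
print(toolmove([.6535,.185,.334]).round(2))
E
```

```text
time_s: 14.55
position: [0.4823, 0.044, 0.3287]
tool_rot: [-179.9, -0.0, 118.5]
ft_force: [0.5, -0.7, -1.6]
opening: 0.0237
finger_force: 30.0
[ 4.22 21.77 -0.56]
```

```bash
python3 -m pendant '{"delta_pos":[[1,4,0],[2,8,0],[3,12,0],[4,16,0],[4.2,19.8,0],[4.2,19.8,0],[4.2,19.8,0.7],[4.2,19.8,1.4],[4.2,19.8,1.4],[4.2,19.8,1.4]],"twist":[[0,0,0.13],[0,0,0.26],[0,0,0.38],[0,0,0.468],[0,0,0.468],[0,0,0.468],[0,0,0.468],[0,0,0.468],[0,0,0.468],[0,0,0.468]],"jaw":[1,1,1,1,1,1,1,1,1,1]}'
python3 - <<'E'
from h import *
s=manip.sense();print(toolmove([.6535,.185,.293]).round(3),s["q"].round(1),s["wrist_torque"],s["ft_force"])
o=[]
for n in ["scene","side","wrist"]:
    p,d=manip.capture(n);m=manip.camera_model(n); np.savez(f"pics/{n}5.npz",p=p,d=d,**m)
    u,v=map(int,proj([.6535,.185,.12],m)); r=22 if n!="wrist" else 60
    v=max(v,r);v=min(v,420-r)
    o.append(cv2.resize(p[v-r:v+r,u-r:u+r],(260,260),interpolation=2))
cv2.imwrite("pics/d5.png",np.hstack(o)[...,::-1])
E
```

```text
time_s: 15.55
position: [0.6358, 0.1739, 0.3158]
tool_rot: [-180.0, -0.0, 91.9]
ft_force: [0.0, -0.6, -0.5]
opening: 0.0242
finger_force: 30.0
[1.046 1.805 2.277] [-33.3  28.1  21.9  86.9 -11.   67.2  -7.6] [-0.09010545  0.03415734  0.00559737] [ 0.04030187 -0.64174571 -0.47947492]
```

View pics/d5.png

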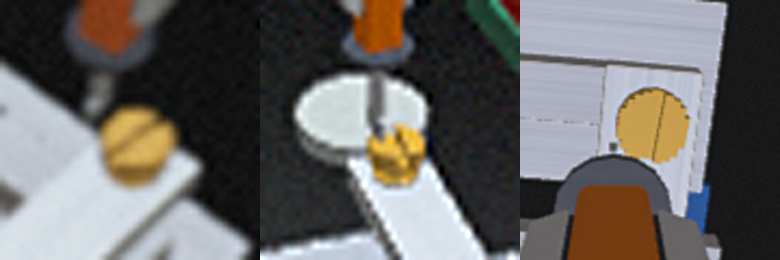

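The tool hasn't reached the screw yet (the rows were rate-limited). The blade stands about 2 cm short of the head. I correct this and check the alignment again.

```bash
python3 -m pendant '{"delta_pos":[[0.5,0.9,0],[1.05,1.8,0],[1.05,1.8,0],[1.05,1.8,0],[1.05,1.8,0],[1.05,1.8,0],[1.05,1.8,0],[1.05,1.8,0],[1.05,1.8,0],[1.05,1.8,0]],"twist":[[0,0,0.08],[0,0,0.166],[0,0,0.166],[0,0,0.166],[0,0,0.166],[0,0,0.166],[0,0,0.166],[0,0,0.166],[0,0,0.166],[0,0,0.166]],"jaw":[1,1,1,1,1,1,1,1,1,1]}'
python3 - <<'E'
from h import *
s=manip.sense();print(s["position"],s["tool_rot"],s["ft_force"],s["wrist_torque"])
m=manip.camera_model("wrist");p,d=manip.capture("wrist"); np.savez("pics/w6.npz",p=p,d=d,**m)
P=cloud(d,m);X,Y,Z=P[...,0],P[...,1],P[...,2]
u,v=np.meshgrid(np.arange(560),np.arange(420))
T=(abs(Z-.135)<.012)&(np.hypot(X-.6535,Y-.185)<.03); print("blade px",T.sum(),P[T].mean(0) if T.any() else '')
screw2("pics/w6.npz",(.6538,.185))
a,b=map(int,proj([.6535,.185,.12],m)); b=min(b,380)
cv2.imwrite("pics/d6.png",cv2.resize(p[b-40:b+40,a-50:a+50],None,fx=6,fy=6,interpolation=0)[...,::-1])
E
```

```text
time_s: 16.7
position: [0.6539, 0.1855, 0.3157]
tool_rot: [180.0, 0.0, 82.5]
ft_force: [-0.9, -0.9, -1.6]
opening: 0.0243
finger_force: 30.0
[0.65386152 0.18552306 0.31567468] [1.79999495e+02 1.95042482e-03 8.24674347e+01] [-0.88842513 -0.94157199 -1.62635963] [-0.06114349  0.12681954  0.06037676]
blade px 20 [0.65504662 0.19350588 0.14111093]
top 0.1152 circ [654.4 186.6] 17.1 toppix mid [654.1 190.4]
slot 4.3 [646.7 183.6] 2
```

View pics/d6.png

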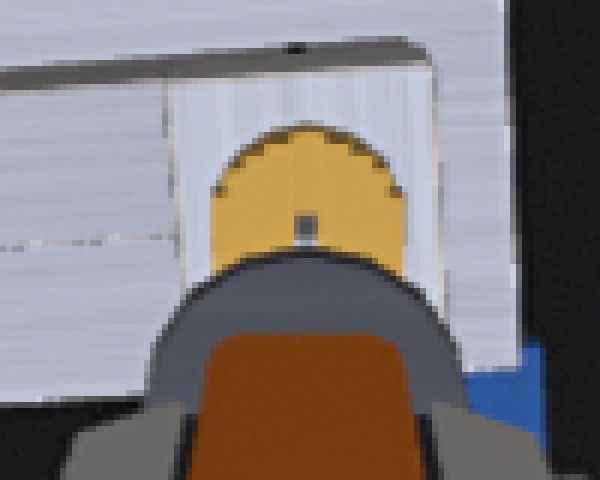

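The wrist crop shows the blade (306,225) centred on the head (309) within about 0.5 mm, with the slot in line. I descend.

```bash
python3 -m pendant '{"delta_pos":[[0,0.04,0.4],[0,0.04,0.8],[0,0.04,1.2],[0,0.04,1.4],[0,0.04,1.6],[0,0.04,1.8],[0,0.04,1.95],[0,0.04,2.05],[0,0.04,2.15],[0,0.04,2.15]],"twist":[[0,0,0],[0,0,0],[0,0,0],[0,0,0],[0,0,0],[0,0,0],[0,0,0],[0,0,0],[0,0,0],[0,0,0]],"jaw":[1,1,1,1,1,1,1,1,1,1]}'
```

```text
time_s: 17.75
position: [0.6542, 0.1855, 0.2941]
tool_rot: [-180.0, 0.0, 82.5]
ft_force: [0.0, -0.5, -1.3]
opening: 0.0237
finger_force: 30.0
```

```bash
python3 -m pendant '{"delta_pos":[[0,0,0],[0,0,0.02],[0,0,0.03],[0,0,0.04],[0,0,0.05],[0,0,0.06],[0,0,0.08],[0,0,0.09],[0,0,0.1],[0,0,0.1]],"twist":[[0,0,0.13],[0,0,0.26],[0,0,0.39],[0,0,0.52],[0,0,0.65],[0,0,0.78],[0,0,0.91],[0,0,1.04],[0,0,1.17],[0,0,1.2]],"jaw":[1,1,1,1,1,1,1,1,1,1]}'
python3 -m pendant '{"delta_pos":[[0,0,0],[0,0,0.02],[0,0,0.03],[0,0,0.04],[0,0,0.05],[0,0,0.06],[0,0,0.08],[0,0,0.08],[0,0,0.08],[0,0,0.08]],"twist":[[0,0,0.13],[0,0,0.26],[0,0,0.39],[0,0,0.52],[0,0,0.65],[0,0,0.78],[0,0,0.9],[0,0,0.9],[0,0,0.9],[0,0,0.9]],"jaw":[1,1,1,1,1,1,1,1,1,1]}'
python3 - <<'E'
from h import *
s=manip.sense();print(s["q"].round(1),s["wrist_torque"],s["position"].round(4),s["tool_rot"].round(2))
E
```

```text
time_s: 18.75
position: [0.6547, 0.1848, 0.2933]
tool_rot: [179.9, -0.0, 13.5]
ft_force: [2.8, -3.9, -1.8]
opening: 0.0239
finger_force: 30.0
time_s: 19.75
position: [0.6543, 0.1845, 0.2924]
tool_rot: [179.9, -0.0, -37.7]
ft_force: [0.7, -6.3, -1.1]
opening: 0.0238
finger_force: 30.0
[ -50.3   38.8   50.4   85.6  -30.8   70.2 -123.4] [-1.91731565 -0.06452311  0.06412583] [0.6543 0.1845 0.2924] [ 1.7992e+02 -5.0000e-02 -3.7730e+01]
```

```bash
python3 -m pendant '{"delta_pos":[[0,0,0],[0,0,-0.5],[0,0,-1],[0,0,-1.7],[0,0,-1.7],[0,0,-1.7],[0,0,-1.7],[0,0,-1.7],[0,0,-1.7],[0,0,-1.7]],"twist":[[0,0,-0.07],[0,0,-0.07],[0,0,-0.07],[0,0,-0.07],[0,0,-0.2],[0,0,-0.35],[0,0,-0.5],[0,0,-0.65],[0,0,-0.8],[0,0,-0.95]],"jaw":[1,1,1,1,1,1,1,1,1,1]}'
python3 -m pendant '{"delta_pos":[[0,0,0],[0,0,0],[0,0,0],[0,0,0],[0,0,0],[0,0,0],[0,0,0],[0,0,0],[0,0,0],[0,0,0]],"twist":[[0,0,-0.15],[0,0,-0.3],[0,0,-0.45],[0,0,-0.6],[0,0,-0.75],[0,0,-0.9],[0,0,-1.05],[0,0,-1.2],[0,0,-1.35],[0,0,-1.5]],"jaw":[1,1,1,1,1,1,1,1,1,1]}'
python3 -m pendant '{"delta_pos":[[0,0,0],[0,0,0],[0,0,0],[0,0,0],[0,0,0],[0,0,0],[0,0,0],[0,0,0],[0,0,0],[0,0,0]],"twist":[[0,0,-0.15],[0,0,-0.3],[0,0,-0.45],[0,0,-0.6],[0,0,-0.75],[0,0,-0.76],[0,0,-0.76],[0,0,-0.76],[0,0,-0.76],[0,0,-0.76]],"jaw":[1,1,1,1,1,1,1,1,1,1]}'
python3 - <<'E'
from h import *
s=manip.sense();print(s["position"],s["tool_rot"],s["q"].round(1))
m=manip.camera_model("wrist");p,d=manip.capture("wrist"); np.savez("pics/w7.npz",p=p,d=d,**m)
screw2("pics/w7.npz",(.6538,.185))
print(toolmove([.6538,.1845,.291]).round(3))
E
```

```text
time_s: 20.75
position: [0.6544, 0.1858, 0.3101]
tool_rot: [-180.0, -0.0, 16.9]
ft_force: [-0.0, 0.2, -1.6]
opening: 0.0239
finger_force: 30.0
time_s: 21.75
position: [0.6544, 0.1856, 0.3101]
tool_rot: [180.0, -0.0, 102.8]
ft_force: [-0.9, 0.8, -0.8]
opening: 0.0235
finger_force: 30.0
time_s: 22.75
position: [0.6542, 0.1856, 0.3094]
tool_rot: [-180.0, 0.0, 146.0]
ft_force: [-0.5, -0.6, -1.6]
opening: 0.0241
finger_force: 30.0
[0.65423518 0.18559953 0.30937534] [-1.79991174e+02  4.55148681e-03  1.45990755e+02] [-25.5  29.6  10.3  83.6  -5.5  67.3  41.6]
top 0.1134 circ [652.6 186.2] 16.8 toppix mid [651.1 186.1]
slot 74.2 [653.  180.9] 1
[-0.028 -0.114  1.833]
```

```bash
python3 -m pendant '{"delta_pos":[[0,-0.07,0.3],[0,-0.07,0.6],[0,-0.07,0.8],[0,-0.07,1.0],[0,-0.07,1.2],[0,-0.07,1.4],[0,-0.07,1.6],[0,-0.07,1.7],[0,-0.07,1.75],[0,-0.07,1.75]],"twist":[[0,0,0],[0,0,0],[0,0,0],[0,0,0],[0,0,0],[0,0,0],[0,0,0],[0,0,0],[0,0,0],[0,0,0]],"jaw":[1,1,1,1,1,1,1,1,1,1]}'
```

```text
time_s: 23.8
position: [0.6539, 0.1849, 0.2918]
tool_rot: [-180.0, 0.0, 146.1]
ft_force: [-0.4, 0.1, -1.7]
opening: 0.0239
finger_force: 30.0
```

```bash
python3 -m pendant '{"delta_pos":[[0,0,0],[0,0,0],[0,0,0.02],[0,0,0.03],[0,0,0.04],[0,0,0.05],[0,0,0.06],[0,0,0.08],[0,0,0.09],[0,0,0.09]],"twist":[[0,0,0.13],[0,0,0.26],[0,0,0.39],[0,0,0.52],[0,0,0.65],[0,0,0.78],[0,0,0.91],[0,0,1.04],[0,0,1.17],[0,0,1.2]],"jaw":[1,1,1,1,1,1,1,1,1,1]}'
python3 -m pendant '{"delta_pos":[[0,0,0],[0,0,0.02],[0,0,0.03],[0,0,0.04],[0,0,0.05],[0,0,0.06],[0,0,0.06],[0,0,0.06],[0,0,0.06],[0,0,0.06]],"twist":[[0,0,0.13],[0,0,0.26],[0,0,0.39],[0,0,0.52],[0,0,0.65],[0,0,0.74],[0,0,0.74],[0,0,0.74],[0,0,0.74],[0,0,0.74]],"jaw":[1,1,1,1,1,1,1,1,1,1]}'
python3 -m pendant '{"delta_pos":[[0,0,0],[0,0,-0.5],[0,0,-1],[0,0,-2],[0,0,-3],[0,0,-3],[0,0,-3],[0,0,-3],[0,0,-3],[0,0,-3]],"twist":[[0,0,-0.05],[0,0,-0.05],[0,0,-0.05],[0,0,-0.05],[0,0,-0.2],[0,0,-0.35],[0,0,-0.5],[0,0,-0.65],[0,0,-0.8],[0,0,-0.8]],"jaw":[1,1,1,1,1,1,1,1,1,1]}'
python3 - <<'E'
from h import *
s=manip.sense();print(s["position"],s["tool_rot"],s["q"].round(1))
m=manip.camera_model("wrist");p,d=manip.capture("wrist"); np.savez("pics/w8.npz",p=p,d=d,**m)
screw2("pics/w8.npz",(.6538,.185))
a,b=map(int,proj([.6535,.185,.112],m)); b=min(b,380)
cv2.imwrite("pics/d8.png",cv2.resize(p[b-40:b+40,a-50:a+50],None,fx=6,fy=6,interpolation=0)[...,::-1])
for t in ([.48,.08,.334],[.48,-.2,.334],[.6287,-.2957,.334]): print(toolmove(t).round(2))
E
```

```text
time_s: 24.8
position: [0.654, 0.1848, 0.2909]
tool_rot: [180.0, 0.0, 77.1]
ft_force: [1.3, -1.1, -3.5]
opening: 0.0237
finger_force: 30.0
time_s: 25.8
position: [0.6541, 0.1845, 0.2904]
tool_rot: [180.0, -0.0, 35.1]
ft_force: [3.2, -4.1, -4.7]
opening: 0.024
finger_force: 30.0
time_s: 26.8
position: [0.6539, 0.1851, 0.3213]
tool_rot: [180.0, -0.1, 80.9]
ft_force: [-1.0, 0.0, -1.4]
opening: 0.0238
finger_force: 30.0
[0.65386512 0.18506221 0.32134544] [ 1.79984297e+02 -5.28349885e-02  8.09085098e+01] [-35.2  30.4  24.9  83.3 -13.2  69.1 -17.7]
top 0.1117 circ [654.3 186.2] 17.6 toppix mid [654.3 189.6]
slot 32.5 [658.7 186.3] 22
[-13.2  -15.43  -1.3 ]
[-40.82 -10.84  -1.32]
[-47.82   5.4   -1.32]
```

View pics/d8.png

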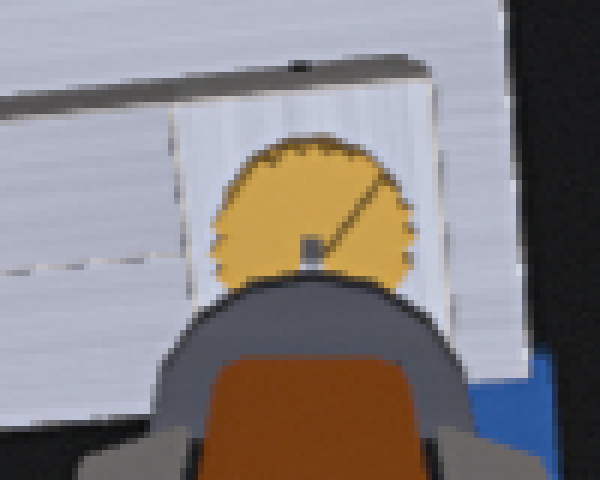

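The crop shows the slot turned to about 46° in world, with the head top down 3.6 mm to 0.1117, matching a gap of about 29.8 mm. Now I take the driver back to its stand.

```bash
python3 -m pendant '{"delta_pos":[[-2,-4,-0.5],[-4.5,-8,-1],[-8,-12,-1],[-13,-15.4,-1],[-18,-14.6,-1],[-22,-14,-1],[-26.5,-13.3,-1],[-31,-12.5,-1],[-35.5,-11.7,-1],[-40.8,-10.8,-1]],"twist":[[0,0,0],[0,0,-0.1],[0,0,-0.2],[0,0,-0.35],[0,0,-0.5],[0,0,-0.65],[0,0,-0.8],[0,0,-0.95],[0,0,-1.1],[0,0,-1.25]],"jaw":[1,1,1,1,1,1,1,1,1,1]}'
python3 - <<'E'
from h import *
for t in ([.48,-.2,.331],[.6287,-.2957,.331]): print(toolmove(t).round(2))
E
```

```text
time_s: 27.85
position: [0.4819, -0.1559, 0.331]
tool_rot: [179.9, 0.0, 143.1]
ft_force: [0.5, -0.0, -1.3]
opening: 0.0237
finger_force: 30.0
[-2.5  -3.64 -0.  ]
[-20.14  -2.35   0.  ]
```

```bash
python3 -m pendant '{"delta_pos":[[-2.5,-3.6,0],[-7,-3.3,0],[-11.5,-3,0],[-16,-2.6,0],[-20.1,-2.35,0],[-20.1,-2.35,0],[-20.1,-2.35,0],[-20.1,-2.35,0],[-20.1,-2.35,0],[-20.1,-2.35,0]],"twist":[[0,0,-0.13],[0,0,-0.26],[0,0,-0.41],[0,0,-0.41],[0,0,-0.41],[0,0,-0.41],[0,0,-0.41],[0,0,-0.41],[0,0,-0.41],[0,0,-0.41]],"jaw":[1,1,1,1,1,1,1,1,1,1]}'
python3 - <<'E'
from h import *
for t in ([.6287,-.2958,.22],[.6287,-.2958,.192]): print(toolmove(t).round(2))
E
```

```text
time_s: 28.85
position: [0.6284, -0.2933, 0.3312]
tool_rot: [180.0, 0.0, 166.6]
ft_force: [-0.7, 0.2, -0.6]
opening: 0.024
finger_force: 30.0
[-0.08 -0.24 11.12]
[-0.08 -0.24 13.92]
```

```bash
python3 -m pendant '{"delta_pos":[[-0.1,-0.24,0],[-0.1,-0.24,3],[-0.1,-0.24,6],[-0.1,-0.24,8],[-0.1,-0.24,10],[-0.1,-0.24,11.5],[-0.1,-0.24,12.8],[-0.1,-0.24,13.6],[-0.1,-0.24,14],[-0.1,-0.24,14]],"twist":[[0,0,0],[0,0,0],[0,0,0],[0,0,0],[0,0,0],[0,0,0],[0,0,0],[0,0,0],[0,0,0],[0,0,0]],"jaw":[1,1,1,1,1,1,1,1,1,1]}'
python3 -m pendant '{"delta_pos":[[0,0,0],[0,0,0],[0,0,0],[0,0,0],[0,0,0],[0,0,-3],[0,0,-6],[0,0,-10],[0,0,-14],[0,0,-14]],"twist":[[0,0,0],[0,0,0],[0,0,0],[0,0,0],[0,0,0],[0,0,0],[0,0,0],[0,0,0],[0,0,0],[0,0,0]],"jaw":[0.4,0.4,0.4,0.4,0.4,0.4,0.4,0.4,0.4,0.4]}'
python3 - <<'E'
from h import *
m=manip.camera_model("wrist");p,d=manip.capture("wrist"); np.savez("pics/w9.npz",p=p,d=d,**m)
H=hsv(p); h,s,v=[H[...,i].astype(int) for i in range(3)]; P=cloud(d,m);X,Y,Z=P[...,0],P[...,1],P[...,2]
N=(np.hypot(X-.628,Y+.296)<.04)
print(np.percentile(Z[N&(Z<.17)],[50,98])); rect(N&(Z>.136)&(Z<.16),.143,m,"handletop")
for t in ([.48,-.2,.33],[.48,.08,.33],[.587,.1865,.33]): print(toolmove(t).round(2))
E
```

```text
time_s: 29.85
position: [0.6292, -0.2966, 0.1906]
tool_rot: [-180.0, 0.0, 166.6]
ft_force: [0.2, -0.2, -1.4]
opening: 0.0242
finger_force: 30.0
time_s: 30.85
position: [0.6301, -0.2975, 0.3363]
tool_rot: [-179.9, 0.4, 166.6]
ft_force: [-1.2, -1.1, 0.8]
opening: 0.0564
finger_force: 0.0
[0.06276238 0.14561954]
handletop 568 c 629.3 -295.6 size 24.2 22.5 ang -13.35
[16.8   5.96  0.24]
[23.3  33.19  0.2 ]
[15.36 46.04  0.23]
```

The driver is upright in its hole again (top at 0.1456, as before). Back to the block for the drag.

```bash
python3 -m pendant '{"delta_pos":[[4.5,1.5,0],[9,3,0],[13,4.5,0],[16.5,6,0],[17.5,10.5,0],[18.5,15,0],[19.5,19.5,0],[20.5,24,0],[21.5,28.5,0],[23,33,0]],"twist":[[0,0,0],[0,0,0],[0,0,-0.05],[0,0,-0.1],[0,0,-0.15],[0,0,-0.18],[0,0,-0.18],[0,0,-0.18],[0,0,-0.18],[0,0,-0.18]],"jaw":[0.4,0.4,0.4,0.4,0.4,0.4,0.4,0.4,0.4,0.4]}'
python3 - <<'E'
from h import *
for t in ([.587,.1865,.33],[.587,.1865,.1105]): print(toolmove(t).round(2))
E
```

```text
time_s: 31.9
position: [0.4814, 0.0797, 0.3297]
tool_rot: [-180.0, -0.0, 176.9]
ft_force: [0.5, 0.8, -0.1]
opening: 0.0564
finger_force: 0.0
[-9.96 11.23 -0.04]
[-9.98 11.24 21.91]
```

```bash
python3 -m pendant '{"delta_pos":[[-3,4,0],[-6,8,2],[-9,11.2,5],[-10,11.2,9],[-10,11.2,12],[-10,11.2,12],[-10,11.2,12],[-10,11.2,12],[-10,11.2,12],[-10,11.2,12]],"twist":[[0,0,0],[0,0,0],[0,0,0],[0,0,0],[0,0,0],[0,0,0],[0,0,0],[0,0,0],[0,0,0],[0,0,0]],"jaw":[0.3,0.3,0.3,0.3,0.3,0.3,0.3,0.3,0.3,0.3]}'
python3 - <<'E'
from h import *
m=manip.camera_model("wrist");p,d=manip.capture("wrist"); np.savez("pics/w10.npz",p=p,d=d,**m)
P=cloud(d,m);X,Y,Z=P[...,0],P[...,1],P[...,2]
rect((Z>.034)&(Z<.046)&(abs(Y-.186)<.05)&(X>.5)&(X<.625),.040,m,"block part")
print(toolmove([.587,.1865,.1105]).round(2))
E
```

```text
time_s: 32.9
position: [0.5881, 0.1844, 0.2118]
tool_rot: [179.9, 0.1, 176.9]
ft_force: [-0.4, -0.5, -0.2]
opening: 0.066
finger_force: 0.0
block part 3577 c 581.4 186.7 size 88.2 34.3 ang -3.05
[ 0.13  0.19 10.1 ]
```

```bash
python3 -m pendant '{"delta_pos":[[0.1,0.2,3],[0.1,0.2,6],[0.1,0.2,8.5],[0.1,0.2,10.05],[0.1,0.2,10.05],[0.1,0.2,10.05],[0.1,0.2,10.05],[0.1,0.2,10.05],[0.1,0.2,10.05],[0.1,0.2,10.05]],"twist":[[0,0,0],[0,0,0],[0,0,0],[0,0,0],[0,0,0],[0,0,0],[0,0,0],[0,0,0],[0,0,0],[0,0,0]],"jaw":[0.3,0.3,0.3,0.3,0.3,0.3,1,1,1,1]}'
python3 -m pendant '{"delta_pos":[[0,0,0],[0,0,0],[0.15,0,0],[0.3,0,0],[0.45,0,0],[0.6,0,0],[0.75,0,0],[0.9,0,0],[1.05,0,0],[1.2,0,0]],"twist":[[0,0,0],[0,0,0],[0,0,0],[0,0,0],[0,0,0],[0,0,0],[0,0,0],[0,0,0],[0,0,0],[0,0,0]],"jaw":[1,1,1,1,1,1,1,1,1,1]}'
python3 -m pendant '{"delta_pos":[[-0.15,0,0],[-0.3,0,0],[-0.45,0,0],[-0.6,0,0],[-0.75,0,0],[-0.9,0,0],[-1.05,0,0],[-1.2,0,0],[-1.35,0,0],[-1.5,0,0]],"twist":[[0,0,0],[0,0,0],[0,0,0],[0,0,0],[0,0,0],[0,0,0],[0,0,0],[0,0,0],[0,0,0],[0,0,0]],"jaw":[1,1,1,1,1,1,1,1,1,1]}'
```

```text
time_s: 33.95
position: [0.587, 0.1865, 0.1102]
tool_rot: [180.0, 0.0, 176.9]
ft_force: [0.3, -0.2, -0.1]
opening: 0.0373
finger_force: 0.0
time_s: 34.95
position: [0.5755, 0.187, 0.1101]
tool_rot: [180.0, 0.1, 176.9]
ft_force: [5.9, -0.1, -1.5]
opening: 0.0336
finger_force: 30.0
time_s: 35.95
position: [0.5879, 0.187, 0.11]
tool_rot: [180.0, -0.3, 177.0]
ft_force: [-18.6, 1.5, 19.1]
opening: 0.0337
finger_force: 30.0
```

Drag is felt: 5.9 N on pulling. I draw the block out and lift it.

```bash
python3 -m pendant '{"delta_pos":[[0.15,0,0],[0.3,0,0],[0.45,0,0],[0.6,0,0],[0.8,0,0],[1,0,0],[1.2,0,0],[1.5,0,0],[1.8,0,0],[2.1,0,0]],"twist":[[0,0,0],[0,0,0],[0,0,0],[0,0,0],[0,0,0],[0,0,0],[0,0,0],[0,0,0],[0,0,0],[0,0,0]],"jaw":[1,1,1,1,1,1,1,1,1,1]}'
python3 -m pendant '{"delta_pos":[[0.5,0,0],[1,0,0],[1.5,0,0],[2.5,0,0],[4,0,0],[6,0,0],[8,0,0],[10,0,-0.5],[10.5,0,-2],[10.5,0,-4]],"twist":[[0,0,0],[0,0,0],[0,0,0],[0,0,0],[0,0,0],[0,0,0],[0,0,0],[0,0,0],[0,0,0],[0,0,0]],"jaw":[1,1,1,1,1,1,1,1,1,1]}'
python3 - <<'E'
from h import *
# block: centre 20 mm further along its +x than the grip ; mat centre .4745,.407 ang -7.8
a=np.deg2rad(-7.5); print(toolmove([.4745-.02*np.cos(a),.407-.02*np.sin(a),.15]).round(2),toolmove([.4745-.02*np.cos(a),.407-.02*np.sin(a),.1045]).round(2))
E
```

```text
time_s: 36.95
position: [0.5695, 0.1871, 0.11]
tool_rot: [180.0, 0.1, 176.9]
ft_force: [5.4, 0.4, -0.8]
opening: 0.0338
finger_force: 30.0
time_s: 37.95
position: [0.4617, 0.1929, 0.1493]
tool_rot: [-179.9, -0.2, 177.0]
ft_force: [0.2, 0.3, -3.4]
opening: 0.0338
finger_force: 30.0
[ 1.86 21.61 -0.09] [ 1.84 21.61  4.46]
```

```bash
python3 -m pendant '{"delta_pos":[[0.5,4,0],[1,8,0],[1.5,12.5,0],[1.8,17,0],[1.85,21.6,0],[1.85,21.6,0],[1.85,21.6,0],[1.85,21.6,1.5],[1.85,21.6,3],[1.85,21.6,3.8]],"twist":[[0,0,0.02],[0,0,0.04],[0,0,0.06],[0,0,0.08],[0,0,0.08],[0,0,0.08],[0,0,0.08],[0,0,0.08],[0,0,0.08],[0,0,0.08]],"jaw":[1,1,1,1,1,1,1,1,1,1]}'
python3 -m pendant '{"delta_pos":[[0,0,0],[0,0,0.3],[0,0,0.6],[0,0,0.7],[0,0,0.7],[0,0,0.7],[0,0,0.7],[0,0,-3],[0,0,-8],[0,0,-13]],"twist":[[0,0,0],[0,0,0],[0,0,0],[0,0,0],[0,0,0],[0,0,0],[0,0,0],[0,0,0],[0,0,0],[0,0,0]],"jaw":[1,1,1,1,0.3,0.3,0.3,0.3,0.3,0.3]}'
python3 -m pendant '{"delta_pos":[[0.5,-3,-3],[1,-6,-6],[1,-6,-6],[1,-6,-6],[1,-6,-6],[1,-6,-6],[1,-6,-6],[1,-6,-6],[1,-6,-6],[1,-6,-6]],"twist":[[0,0,0],[0,0,0],[0,0,0],[0,0,0],[0,0,0],[0,0,0],[0,0,0],[0,0,0],[0,0,0],[0,0,0]],"jaw":[0.3,0.3,0.3,0.3,0.3,0.3,0.3,0.3,0.3,0.3]}'
python3 - <<'E'
from h import *
m=manip.camera_model("wrist");p,d=manip.capture("wrist"); np.savez("pics/w11.npz",p=p,d=d,**m);cv2.imwrite("pics/w11.png",p[...,::-1])
P=cloud(d,m);X,Y,Z=P[...,0],P[...,1],P[...,2]; H=hsv(p); h,s,v=[H[...,i].astype(int) for i in range(3)]
B=(Z>.025)&(Z<.046)&(abs(Y-.407)<.06)&(X>.37)&(X<.57);print(np.percentile(Z[B],[5,50,95]))
rect(B,.034,m,"block")
rect((np.hypot(X-.371,Y-.21)<.09)&(Z>.009)&(Z<.03),.015,m,"cas1")
E
```

```text
time_s: 38.95
position: [0.4568, 0.4083, 0.1096]
tool_rot: [-179.9, -0.1, 172.3]
ft_force: [0.0, -0.4, -4.3]
opening: 0.0341
finger_force: 30.0
time_s: 39.95
position: [0.4571, 0.4094, 0.2436]
tool_rot: [-180.0, -0.0, 172.3]
ft_force: [0.5, 0.3, -0.5]
opening: 0.0661
finger_force: 0.0
time_s: 40.95
position: [0.4394, 0.3516, 0.3018]
tool_rot: [-180.0, -0.0, 172.3]
ft_force: [-0.6, 0.1, -0.2]
opening: 0.0658
finger_force: 0.0
[0.0323196  0.03403132 0.03522629]
block 2741 c 476.7 407.0 size 138.8 34.8 ang -7.71
cas1 2846 c 371.4 211.5 size 79.6 53.9 ang 5.38
```

View pics/w11.png

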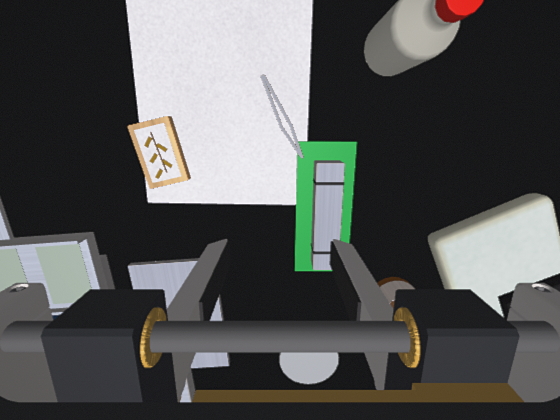

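The wrist view shows the block flat on its mat at (328,215) and cassette 1 at (158,152). Now the cassettes.

```bash
python3 - <<'E'
from h import *
print(toolmove([.3715,.2113,.10]).round(2))
E
```

```text
[  4.85 -14.81  20.19]
```

```bash
python3 -m pendant '{"delta_pos":[[1.5,-4,2],[3,-8,4],[4.85,-12,7],[4.85,-14.8,10],[4.85,-14.8,13],[4.85,-14.8,16],[4.85,-14.8,18],[4.85,-14.8,19.5],[4.85,-14.8,20.15],[4.85,-14.8,20.15]],"twist":[[0,0,-0.1],[0,0,-0.2],[0,0,-0.229],[0,0,-0.229],[0,0,-0.229],[0,0,-0.229],[0,0,-0.229],[0,0,-0.229],[0,0,-0.229],[0,0,-0.229]],"jaw":[0.2,0.2,0.2,0.2,0.2,0.2,0.2,0.2,0.2,0.2]}'
python3 -m pendant '{"delta_pos":[[0,0,0],[0,0,0],[0,0,0],[0,0,0],[0,0,0],[0,0,0],[0,0,-2],[0,0,-5],[0,0,-8],[0,0,-10]],"twist":[[0,0,0],[0,0,0],[0,0,0],[0,0,0],[0,0,0],[0,0,0],[0,0,0],[0,0,0],[0,0,0],[0,0,0]],"jaw":[1,1,1,1,1,1,1,1,1,1]}'
python3 - <<'E'
from h import *
print(toolmove([.506,.042,.2]).round(2),toolmove([.506,.042,.132]).round(2),manip.sense()["q"].round())
E
```

```text
time_s: 42.0
position: [0.3714, 0.2113, 0.1001]
tool_rot: [-180.0, -0.1, -174.6]
ft_force: [0.2, 0.0, 1.0]
opening: 0.0752
finger_force: 0.0
time_s: 43.0
position: [0.3718, 0.2115, 0.2024]
tool_rot: [179.9, 0.1, -174.6]
ft_force: [0.2, -0.7, -1.1]
opening: 0.0518
finger_force: 30.0
[-11.76 -18.15   0.24] [-11.75 -18.16   7.04] [-48.  12.  15. 125.  -5.  43.  66.]
```

```bash
python3 -m pendant '{"delta_pos":[[-2,-4,0],[-4.5,-8,0],[-7,-12,0],[-9.5,-15,0],[-11.7,-18.1,0],[-11.7,-18.1,0],[-11.7,-18.1,0],[-11.7,-18.1,0],[-11.7,-18.1,0],[-11.7,-18.1,0]],"twist":[[0,0,0.05],[0,0,0.1],[0,0,0.148],[0,0,0.148],[0,0,0.148],[0,0,0.148],[0,0,0.148],[0,0,0.148],[0,0,0.148],[0,0,0.148]],"jaw":[1,1,1,1,1,1,1,1,1,1]}'
python3 - <<'E'
from h import *
m=manip.camera_model("wrist");p,d=manip.capture("wrist"); np.savez("pics/w12.npz",p=p,d=d,**m)
P=cloud(d,m);X,Y,Z=P[...,0],P[...,1],P[...,2]; H=hsv(p); h,s,v=[H[...,i].astype(int) for i in range(3)]
# front plate top edge band, tongue hole, rear wall inner
N=(X>.4)&(X<.48)&(abs(Y+.03)<.14)&(Z>.048)&(Z<.064); rect(N,.056,m,"plate top")
D=(v<60)&(X>.38)&(X<.45)&(abs(Y+.03)<.06)&(Z<.04)
Hh=np.zeros_like(D); tm=(Z>.024)&(Z<.036)&(X>.36)&(X<.46)&(abs(Y+.03)<.05); rect(tm,.03,m,"tongue")
vv,uu=np.nonzero((v<70)&cv2.dilate(tm.astype(np.uint8),np.ones((9,9))).astype(bool)); 
G=np.array([ray(q,.03,m)[:2] for q in zip(uu,vv)]); c=np.median(G,0) if len(G) else None; print("hole?",c,len(G))
print(toolmove([.506,.042,.132]).round(2))
E
```

```text
time_s: 44.0
position: [0.5048, 0.0431, 0.2005]
tool_rot: [180.0, -0.0, 177.0]
ft_force: [-0.3, 0.5, -0.4]
opening: 0.0516
finger_force: 30.0
plate top 2184 c 451.3 -23.7 size 260.0 5.0 ang 86.74
tongue 4738 c 418.7 -28.7 size 100.3 62.2 ang 87.09
hole? [ 0.41668725 -0.02254849] 1357
[-0.11 -0.09  6.85]
```

```bash
python3 -m pendant '{"delta_pos":[[-0.25,0,2],[-0.25,0,4],[-0.25,0,5.5],[-0.25,0,6.3],[-0.25,0,6.8],[-0.25,0,6.9],[-0.25,0,6.9],[-0.25,0,6.9],[-0.25,0,6.9],[-0.25,0,6.9]],"twist":[[0,0,0],[0,0,0],[0,0,0],[0,0,0],[0,0,0],[0,0,0],[0,0,0],[0,0,0],[0,0,0],[0,0,0]],"jaw":[1,1,1,1,1,1,1,1,0.25,0.25]}'
python3 -m pendant '{"delta_pos":[[0,0,0],[0,0,0],[0,0,-3],[0,0,-8],[0,-3,-10],[1,-7,-11],[2,-11,-11],[3,-15,-11],[4,-19,-11],[5,-23,-11]],"twist":[[0,0,0],[0,0,0],[0,0,0],[0,0,0],[0,0,0],[0,0,0],[0,0,0],[0,0,0],[0,0,0],[0,0,0]],"jaw":[0.25,0.25,0.25,0.25,0.2,0.2,0.2,0.2,0.2,0.2]}'
python3 - <<'E'
from h import *
print(toolmove([.43,-.27,.25]).round(2))
E
```

```text
time_s: 45.05
position: [0.5078, 0.0422, 0.1317]
tool_rot: [180.0, 0.0, 177.0]
ft_force: [-0.3, 0.4, 0.1]
opening: 0.0638
finger_force: 0.0
time_s: 46.05
position: [0.4448, -0.1862, 0.2416]
tool_rot: [180.0, 0.0, 177.0]
ft_force: [0.4, -0.6, -0.2]
opening: 0.0749
finger_force: 0.0
[ 1.03 -8.44 -0.84]
```

```bash
python3 -m pendant '{"delta_pos":[[0.5,-4,-2],[0.5,-8,-4],[0.5,-8.5,-5],[0.5,-8.5,-5],[0.5,-8.5,-5],[0.5,-8.5,-5],[0.5,-8.5,-5],[0.5,-8.5,-5],[0.5,-8.5,-5],[0.5,-8.5,-5]],"twist":[[0,0,0],[0,0,0],[0,0,0],[0,0,0],[0,0,0],[0,0,0],[0,0,0],[0,0,0],[0,0,0],[0,0,0]],"jaw":[0.2,0.2,0.2,0.2,0.2,0.2,0.2,0.2,0.2,0.2]}'
python3 - <<'E'
from h import *
m=manip.camera_model("wrist");p,d=manip.capture("wrist"); np.savez("pics/w13.npz",p=p,d=d,**m)
P=cloud(d,m);X,Y,Z=P[...,0],P[...,1],P[...,2]; H=hsv(p); h,s,v=[H[...,i].astype(int) for i in range(3)]
rect((np.hypot(X-.40,Y+.335)<.09)&(Z>.009)&(Z<.03),.015,m,"cas2")
# all things of cassette height in view, with hue
c,l,st,_=cv2.connectedComponentsWithStats(((Z>.010)&(Z<.024)&(X<.65)).astype(np.uint8))
for i in range(1,c):
    if st[i,4]>400: print(st[i,4],P[l==i].mean(0).round(3),np.median(h[l==i]),np.median(s[l==i]))
N=(abs(X-.507)<.07)&(abs(Y-.043)<.06)&(Z>.04)&(Z<.05)
print(N.sum(), P[N].mean(0) if N.any() else '')
E
```

```text
time_s: 47.05
position: [0.4361, -0.2693, 0.2913]
tool_rot: [180.0, -0.0, 177.0]
ft_force: [0.0, -0.3, -0.8]
opening: 0.0752
finger_force: 0.0
cas2 2586 c 444.2 -328.4 size 80.1 52.5 ang 9.89
1131 [ 0.298 -0.459  0.017] 109.0 188.0
2955 [ 0.381 -0.218  0.015] 165.0 75.0
2575 [ 0.443 -0.329  0.015] 55.0 23.0
589 [ 0.579 -0.015  0.021] 108.0 180.0
2877 [0.50725908 0.03639015 0.04498815]
```

Cassette 2 has been knocked to (0.444, -0.328). I grasp it there.

```bash
python3 - <<'E'
from h import *
print(toolmove([.444,-.3284,.10]).round(2),manip.sense()["q"].round())
z=np.load("pics/w3.npz");p,d,m=load("pics/w3.npz");P=cloud(d,m);print("beaker",P[110:130,115:150].reshape(-1,3).mean(0),ray((132,122),0.0,m))
E
```

```text
[-1.11 -5.85 19.13] [ -0.  15.  33. 110. -10.  58. 124.]
beaker [ 0.50779258 -0.43958195  0.05061794] [ 0.50798705 -0.46436311  0.        ]
```

```bash
python3 -m pendant '{"delta_pos":[[-0.5,-3,2],[-1.1,-5.85,5],[-1.1,-5.85,8],[-1.1,-5.85,11],[-1.1,-5.85,14],[-1.1,-5.85,16.5],[-1.1,-5.85,18.3],[-1.1,-5.85,19.1],[-1.1,-5.85,19.1],[-1.1,-5.85,19.1]],"twist":[[0,0,-0.1],[0,0,-0.2],[0,0,-0.225],[0,0,-0.225],[0,0,-0.225],[0,0,-0.225],[0,0,-0.225],[0,0,-0.225],[0,0,-0.225],[0,0,-0.225]],"jaw":[0.2,0.2,0.2,0.2,0.2,0.2,0.2,0.2,0.2,0.2]}'
python3 -m pendant '{"delta_pos":[[0,0,0],[0,0,0],[0,0,0],[0,0,0],[0,0,0],[0,0,0],[0,0,-2],[0,0,-5],[0,0,-8],[0,0,-10]],"twist":[[0,0,0],[0,0,0],[0,0,0],[0,0,0],[0,0,0],[0,0,0],[0,0,0],[0,0,0],[0,0,0],[0,0,0]],"jaw":[1,1,1,1,1,1,1,1,1,1]}'
python3 - <<'E'
from h import *
print(toolmove([.5005,-.0965,.2]).round(2),manip.sense()["q"].round())
E
```

```text
time_s: 48.1
position: [0.4441, -0.3287, 0.1011]
tool_rot: [-180.0, 0.0, -170.2]
ft_force: [-0.5, 0.3, 0.7]
opening: 0.0754
finger_force: 0.0
time_s: 49.1
position: [0.444, -0.3287, 0.2023]
tool_rot: [-180.0, 0.1, -170.2]
ft_force: [-0.3, -0.2, -1.1]
opening: 0.0513
finger_force: 30.0
[-9.53 21.91  0.22] [ 10.  26.  29. 109. -16.  49. 148.]
```

```bash
python3 -m pendant '{"delta_pos":[[0,4,0],[-1,8,0],[-3,12,0],[-5,16,0],[-7.5,20,0],[-9.5,21.9,0],[-9.5,21.9,0],[-9.5,21.9,2],[-9.5,21.9,4],[-9.5,21.9,5]],"twist":[[0,0,0.05],[0,0,0.1],[0,0,0.17],[0,0,0.225],[0,0,0.225],[0,0,0.225],[0,0,0.225],[0,0,0.225],[0,0,0.225],[0,0,0.225]],"jaw":[1,1,1,1,1,1,1,1,1,1]}'
python3 - <<'E'
from h import *
print(toolmove([.5005,-.0965,.132]).round(2))
E
```

```text
time_s: 50.1
position: [0.4992, -0.0969, 0.1492]
tool_rot: [-180.0, -0.1, 176.9]
ft_force: [-0.0, -0.2, 0.3]
opening: 0.0518
finger_force: 30.0
[-0.13  0.05  1.72]
```

```bash
python3 -m pendant '{"delta_pos":[[-0.1,0,0.8],[-0.1,0,1.4],[-0.1,0,1.75],[-0.1,0,1.75],[-0.1,0,1.75],[-0.1,0,1.75],[-0.1,0,1.75],[-0.1,0,-3],[0,0,-7],[0,0,-10]],"twist":[[0,0,0],[0,0,0],[0,0,0],[0,0,0],[0,0,0],[0,0,0],[0,0,0],[0,0,0],[0,0,0],[0,0,0]],"jaw":[1,1,1,1,0.25,0.25,0.25,0.25,0.25,0.25]}'
python3 -m pendant '{"delta_pos":[[0,2,-3],[-2,5,-7],[-3,7,-10],[-4,7,-10],[-4,7,-10],[-4,7,-10],[-4,7,-10],[-4,7,-10],[-4,7,-10],[-4,7,-10]],"twist":[[0,0,0],[0,0,0],[0,0,0],[0,0,0],[0,0,0],[0,0,0],[0,0,0],[0,0,0],[0,0,0],[0,0,0]],"jaw":[1,1,1,1,1,1,1,1,1,1]}'
python3 - <<'E'
from h import *
m=manip.camera_model("wrist");p,d=manip.capture("wrist"); np.savez("pics/w14.npz",p=p,d=d,**m); q,_=manip.capture("scene")
cv2.imwrite("pics/w14.png",np.hstack([cv2.resize(p,(440,330)),cv2.resize(q[100:400,100:420],(352,330))])[...,::-1])
P=cloud(d,m);X,Y,Z=P[...,0],P[...,1],P[...,2]
for y in(-.096,.043): rect((X>.46)&(X<.56)&(abs(Y-y)<.045)&(Z>.039)&(Z<.05),.045,m,"cas")
rect((X>.4)&(X<.48)&(abs(Y+.03)<.14)&(Z>.05)&(Z<.062),.056,m,"plate")
print(toolmove([.415,-.0225,.2]).round(2),toolmove([.415,-.0225,.137]).round(2))
E
```

```text
time_s: 51.1
position: [0.5001, -0.0967, 0.2528]
tool_rot: [180.0, 0.1, 176.9]
ft_force: [0.2, 1.1, -0.2]
opening: 0.0705
finger_force: 0.0
time_s: 52.1
position: [0.5436, -0.0288, 0.3503]
tool_rot: [180.0, -0.0, 176.9]
ft_force: [0.8, 0.1, -0.2]
opening: 0.0005
finger_force: 0.0
cas 2481 c 501.0 -95.2 size 78.6 52.4 ang -3.0
cas 2490 c 506.9 42.6 size 78.5 52.3 ang -3.0
plate 770 c 451.9 -23.7 size 258.4 3.5 ang 87.0
[12.88 -0.07 15.04] [12.88 -0.07 21.34]
```

View pics/w14.png

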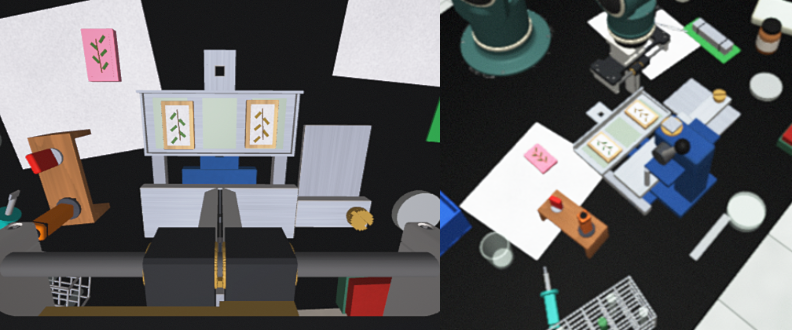

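The view shows both cassettes flat in the tray outlines ((177,125) and (262,125)), the tongue hole at (220,71), and no third wooden cassette. The turquoise look-alike now lies flat near the rack. Now I push the tray home.

```bash
python3 -m pendant '{"delta_pos":[[4,0,3],[8,0,6],[12.9,0,9],[12.9,0,13],[12.9,0,17],[12.9,0,19.5],[12.9,0,21],[12.9,0,21.3],[12.9,0,21.3],[12.9,0,21.3]],"twist":[[0,0,0],[0,0,0],[0,0,0],[0,0,0],[0,0,0],[0,0,0],[0,0,0],[0,0,0],[0,0,0],[0,0,0]],"jaw":[1,1,1,1,1,1,1,1,1,1]}'
python3 -m pendant '{"delta_pos":[[-0.6,0,0],[-1.2,0,0],[-2,0,0],[-3,0,0],[-4,0,0],[-5,0,0],[-6,0,0],[-7,0,0],[-8,0,0],[-9,0,0]],"twist":[[0,0,0],[0,0,0],[0,0,0],[0,0,0],[0,0,0],[0,0,0],[0,0,0],[0,0,0],[0,0,0],[0,0,0]],"jaw":[1,1,1,1,1,1,1,1,1,1]}'
python3 -m pendant '{"delta_pos":[[-1,0,0],[-2,0,0],[-3,0,0],[-3.7,0,0],[-4.3,0,0],[-4.8,0,0],[-5.2,0,0],[-5.6,0,0],[-6,0,0],[-6.4,0,0]],"twist":[[0,0,0],[0,0,0],[0,0,0],[0,0,0],[0,0,0],[0,0,0],[0,0,0],[0,0,0],[0,0,0],[0,0,0]],"jaw":[1,1,1,1,1,1,1,1,1,1]}'
```

```text
time_s: 53.2
position: [0.4153, -0.0218, 0.1382]
tool_rot: [180.0, 0.1, 177.0]
ft_force: [0.4, 0.9, -0.1]
opening: 0.0005
finger_force: 0.0
time_s: 54.2
position: [0.5055, -0.0267, 0.1373]
tool_rot: [-180.0, -0.0, 176.9]
ft_force: [-2.5, -1.6, 2.1]
opening: 0.0005
finger_force: 1.3
time_s: 55.2
position: [0.5689, -0.03, 0.1374]
tool_rot: [180.0, -0.0, 177.0]
ft_force: [-2.7, -2.3, -0.3]
opening: 0.0005
finger_force: 1.1
```

```bash
python3 -m pendant '{"delta_pos":[[-0.15,0,0],[-0.3,0,0],[-0.45,0,0],[-0.6,0,0],[-0.75,0,0],[-0.9,0,0],[-1.0,0,0],[-1.1,0,0],[-1.2,0,0],[-1.2,0,0]],"twist":[[0,0,0],[0,0,0],[0,0,0],[0,0,0],[0,0,0],[0,0,0],[0,0,0],[0,0,0],[0,0,0],[0,0,0]],"jaw":[1,1,1,1,1,1,1,1,1,1]}'
```

```text
time_s: 56.2
position: [0.5786, -0.0305, 0.137]
tool_rot: [180.0, -0.3, 177.0]
ft_force: [-20.3, 1.9, 15.5]
opening: 0.0003
finger_force: 10.3
```

```bash
python3 -m pendant '{"delta_pos":[[1,0,0],[2,0,-2],[2,0,-6],[2,0,-10],[2,0,-14],[2,0,-16],[2,0,-16],[2,0,-16],[2,0,-16],[2,0,-16]],"twist":[[0,0,0],[0,0,0],[0,0,0],[0,0,0],[0,0,0],[0,0,0],[0,0,0],[0,0,0],[0,0,0],[0,0,0]],"jaw":[1,1,1,1,1,1,1,1,1,1]}'
python3 - <<'E'
from h import *
m=manip.camera_model("wrist");p,d=manip.capture("wrist"); np.savez("pics/w15.npz",p=p,d=d,**m)
P=cloud(d,m);X,Y,Z=P[...,0],P[...,1],P[...,2]; v=hsv(p)[...,2].astype(int)
rect((X>.52)&(X<.64)&(abs(Y+.03)<.14)&(Z>.05)&(Z<.062),.056,m,"plate")
t=(Z>.024)&(Z<.036)&(X>.48)&(X<.585)&(abs(Y+.03)<.05);rect(t,.03,m,"tongue")
f=cv2.morphologyEx(t.astype(np.uint8),cv2.MORPH_CLOSE,np.ones((31,31)))>0
h=f&(v<90)&~(cv2.erode(f.astype(np.uint8),np.ones((7,7)))==0); 
if h.any(): rect(h,.03,m,"hole"); print(P[h].mean(0))
E
```

```text
time_s: 57.2
position: [0.5604, -0.0295, 0.2964]
tool_rot: [-180.0, -0.1, 177.0]
ft_force: [-0.0, 0.0, -0.0]
opening: 0.0008
finger_force: 0.0
plate 1102 c 588.8 -31.5 size 259.5 6.1 ang 87.02
tongue 1893 c 555.6 -30.4 size 61.5 51.3 ang -2.98
hole 117 c 555.6 -29.7 size 13.3 11.1 ang 87.02
[ 0.56034705 -0.02983341  0.00642222]
```

```bash
python3 - <<'E'
from h import *
for t in ([.5387,-.3,.25],[.5387,-.3,.172]):print(toolmove(t).round(2))
p,d,m=load("pics/w14.npz");P=cloud(d,m);H=hsv(p);h,s,v=[H[...,i].astype(int) for i in range(3)]
N=(((h<6)|(h>174))&(s>150)&(np.hypot(P[...,0]-.54,P[...,1]+.3)<.06)); rect(N&(P[...,2]>.103),.111,m,"pintop")
E
```

```text
[  0.73 -27.12   4.67]
[  0.72 -27.12  12.47]
pintop 314 c 538.3 -294.8 size 28.6 15.2 ang 12.24
```

```bash
python3 -m pendant '{"delta_pos":[[0,-3.5,0],[0,-8,0],[0,-12.5,0],[0,-17,0],[0,-21.5,1],[0.3,-25,3],[0.7,-27.1,4],[0.7,-27.1,4.5],[0.7,-27.1,4.5],[0.7,-27.1,4.5]],"twist":[[0,0,0],[0,0,-0.05],[0,0,-0.1],[0,0,-0.15],[0,0,-0.2],[0,0,-0.25],[0,0,-0.305],[0,0,-0.305],[0,0,-0.305],[0,0,-0.305]],"jaw":[0.5,0.5,0.5,0.5,0.5,0.5,0.5,0.5,0.5,0.5]}'
python3 - <<'E'
from h import *
print(toolmove([.5387,-.3,.172]).round(2),manip.sense()["q"].round())
m=manip.camera_model("wrist");p,d=manip.capture("wrist");P=cloud(d,m);H=hsv(p);h,s,v=[H[...,i].astype(int) for i in range(3)]
N=(((h<6)|(h>174))&(s>150)&(np.hypot(P[...,0]-.54,P[...,1]+.3)<.06)); print(P[N][:,2].max()); rect(N&(P[...,2]>.106),.111,m,"pintop")
E
```

```text
time_s: 58.25
position: [0.5398, -0.2987, 0.2524]
tool_rot: [180.0, 0.0, -165.5]
ft_force: [-0.3, 0.2, 0.5]
opening: 0.047
finger_force: 0.0
[ 0.14 -0.1   8.04] [  4.  29.  30.  97. -16.  59. 144.]
0.11101668988580826
pintop 460 c 536.9 -300.4 size 28.6 10.5 ang 14.51
```

```bash
python3 -m pendant '{"delta_pos":[[0.2,-0.1,3],[0.2,-0.1,5.5],[0.2,-0.1,7],[0.2,-0.1,8],[0.2,-0.1,8],[0.2,-0.1,8],[0.2,-0.1,8],[0.2,-0.1,8],[0.2,-0.1,8],[0.2,-0.1,8]],"twist":[[0,0,0],[0,0,0],[0,0,0],[0,0,0],[0,0,0],[0,0,0],[0,0,0],[0,0,0],[0,0,0],[0,0,0]],"jaw":[0.5,0.5,0.5,0.5,0.5,1,1,1,1,1]}'
python3 -m pendant '{"delta_pos":[[0,0,0],[0,0,0],[0,0,-2],[0,0,-5],[0,0,-7],[0,4,-8],[0,8,-8],[0,12,-8],[0,16,-8],[0,20,-8]],"twist":[[0,0,0],[0,0,0],[0,0,0],[0,0,0],[0,0,0],[0,0,0],[0,0,0],[0,0,0.1],[0,0,0.2],[0,0,0.3]],"jaw":[1,1,1,1,1,1,1,1,1,1]}'
python3 - <<'E'
from h import *
print(toolmove([.5563,-.03,.2]).round(2),manip.sense()["q"].round())
E
```

```text
time_s: 59.3
position: [0.5377, -0.3013, 0.1727]
tool_rot: [-180.0, 0.0, -165.6]
ft_force: [-0.4, 0.5, 4.3]
opening: 0.0117
finger_force: 30.0
time_s: 60.3
position: [0.487, -0.1062, 0.2523]
tool_rot: [180.0, -0.0, 177.0]
ft_force: [0.9, 0.7, -0.9]
opening: 0.0116
finger_force: 30.0
[-6.52  7.97  5.23] [-20.  16.  33. 114. -11.  53. 106.]
```

```bash
python3 -m pendant '{"delta_pos":[[-2,3,0],[-4.5,6,1],[-6.5,8,3],[-6.5,8,5],[-6.5,8,6],[-6.5,8,6],[-6.5,8,6],[-6.5,8,6],[-6.5,8,6],[-6.5,8,6]],"twist":[[0,0,0],[0,0,0],[0,0,0],[0,0,0],[0,0,0],[0,0,0],[0,0,0],[0,0,0],[0,0,0],[0,0,0]],"jaw":[1,1,1,1,1,1,1,1,1,1]}'
python3 - <<'E'
from h import *
print(toolmove([.5563,-.03,.1412]).round(2))
m=manip.camera_model("wrist");p,d=manip.capture("wrist"); np.savez("pics/w16.npz",p=p,d=d,**m)
P=cloud(d,m);H=hsv(p);h,s,v=[H[...,i].astype(int) for i in range(3)]
N=(np.hypot(P[...,0]-.5563,P[...,1]+.03)<.025)&(P[...,2]>.045)&(P[...,2]<.095)&(s<90); print(N.sum(),P[N].mean(0),np.percentile(P[N],[2,98],axis=0).round(4))
E
```

```text
time_s: 61.3
position: [0.5567, -0.0309, 0.1929]
tool_rot: [180.0, 0.0, 177.2]
ft_force: [0.8, 0.3, -0.7]
opening: 0.0116
finger_force: 30.0
[0.04 0.09 5.17]
221 [ 0.54735267 -0.02959268  0.08673448] [[ 0.5432 -0.0424  0.0834]
 [ 0.5524 -0.0171  0.0911]]
```

```bash
python3 -m pendant '{"delta_pos":[[0.04,0.06,1],[0.04,0.06,1.8],[0.04,0.06,2.4],[0.04,0.06,3],[0.04,0.06,3.5],[0.04,0.06,4],[0.04,0.06,4.4],[0.04,0.06,4.8],[0.04,0.06,5.1],[0.04,0.06,5.1]],"twist":[[0,0,0],[0,0,0],[0,0,0],[0,0,0],[0,0,0],[0,0,0],[0,0,0],[0,0,0],[0,0,0],[0,0,0]],"jaw":[1,1,1,1,1,1,1,1,1,1]}'
```

```text
time_s: 62.35
position: [0.556, -0.0302, 0.141]
tool_rot: [-180.0, -0.0, 177.2]
ft_force: [0.3, 0.3, -1.3]
opening: 0.0116
finger_force: 30.0
```

The pin went in without resistance. I release it, retreat and check everything.

```bash
python3 -m pendant '{"delta_pos":[[0,0,0],[0,0,0],[0,0,0],[0,0,0],[0,0,-2],[0,0,-5],[0,0,-9],[0,0,-13],[0,0,-16],[0,0,-16]],"twist":[[0,0,0],[0,0,0],[0,0,0],[0,0,0],[0,0,0],[0,0,0],[0,0,0],[0,0,0],[0,0,0],[0,0,0]],"jaw":[0.5,0.5,0.5,0.5,0.5,0.5,0.5,0.5,0.5,0.5]}'
python3 -m pendant '{"delta_pos":[[0,0,0],[0,0,0],[0,0,0],[0,0,0],[0,0,0],[0,0,0],[0,0,0],[0,0,0],[0,0,0],[0,0,0]],"twist":[[0,0,0],[0,0,0],[0,0,0],[0,0,0],[0,0,0],[0,0,0],[0,0,0],[0,0,0],[0,0,0],[0,0,0]],"jaw":[0.5,0.5,0.5,0.5,0.5,0.5,0.5,0.5,0.5,0.5]}'
python3 - <<'E'
from h import *
m=manip.camera_model("wrist");p,d=manip.capture("wrist");P=cloud(d,m);X,Y,Z=P[...,0],P[...,1],P[...,2];H=hsv(p);h,s,v=[H[...,i].astype(int) for i in range(3)]
red=((h<6)|(h>174))&(s>150)
N=red&(np.hypot(X-.556,Y+.03)<.05); print("pin top z",P[N][:,2].max()); rect(N&(Z>.07),.079,m,"pin (tongue->.079)")
rect((X>.52)&(X<.64)&(abs(Y+.03)<.14)&(Z>.05)&(Z<.062),.056,m,"plate")
for n in("scene","side"):
    p,d=manip.capture(n);m=manip.camera_model(n);P=cloud(d,m);X,Y,Z=P[...,0],P[...,1],P[...,2];H=hsv(p);h,s,v=[H[...,i].astype(int) for i in range(3)]
    B=(abs(X-.475)<.1)&(abs(Y-.407)<.06)&(Z>.027)&(Z<.045); rect(B,.034,m,n+" block")
    O=(h>4)&(h<17)&(s>170)&(np.hypot(X-.63,Y+.296)<.05)&(Z>.07);print("driver",np.percentile(P[O],[2,50,98],axis=0).round(3).tolist())
    S=(h>12)&(h<28)&(s>80)&(np.hypot(X-.654,Y-.185)<.03)&(Z>.1);print("screw top",np.median(Z[S]))
    W=(h>8)&(h<25)&(s>60)&(s<180)&(v>120)&(Z>.008)&(Z<.024)&(X<1)&(X>.15)
    c,l,st,ce=cv2.connectedComponentsWithStats(W.astype(np.uint8)); print([(ce[i].round(),P[l==i].mean(0).round(2).tolist()) for i in range(1,c) if st[i,4]>30])
    w=(h>8)&(h<25)&(s>40)&(Z>.035)&(Z<.055)&(abs(Y+.03)<.14)&(X>.58)&(X<.72);print("wood in tray",w.sum())
E
```

```text
time_s: 63.35
position: [0.5574, -0.0304, 0.3053]
tool_rot: [179.9, 0.3, 177.2]
ft_force: [0.5, 0.3, -0.4]
opening: 0.047
finger_force: 0.0
time_s: 64.35
position: [0.5562, -0.0302, 0.3014]
tool_rot: [180.0, -0.0, 177.2]
ft_force: [-0.7, -0.6, -0.1]
opening: 0.0471
finger_force: 0.0
pin top z 0.33462488344435254
pin (tongue->.079) 264 c 555.1 -29.3 size 28.6 9.7 ang -2.7
plate 1071 c 588.3 -31.9 size 259.6 6.5 ang 86.75
scene block 380 c 477.6 403.3 size 143.4 40.9 ang -8.1
driver [[0.621, -0.311, 0.08], [0.64, -0.302, 0.129], [0.644, -0.286, 0.148]]
screw top 0.11202191972564159
[]
wood in tray 57
side block 232 c 476.4 398.0 size 138.6 49.2 ang -7.45
driver [[0.617, -0.313, 0.075], [0.626, -0.309, 0.111], [0.638, -0.292, 0.145]]
screw top nan
[]
wood in tray 111
  return _methods._mean(a, axis=axis, dtype=dtype,
  ret = ret.dtype.type(ret / rcount)
```

```bash
python3 -c "
from cell import manip
print(manip.hand_in())"
```

```text
the job is handed in; nothing more can be done
None
```

I finished every step and handed the job in at about 64 s; no verdict came back, and the screw gap (about 29.8 mm) is my own camera estimate. My last checks showed the block on its mat, the driver upright in its hole, both wooden cassettes in the tray, and the tray home with the pin fully down. The turquoise look-alike driver, not part of the job, ended up lying flat, and I don't know whether the arm knocked it.

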